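# Isolate the router plate, clear and sort the toy car bodies by weight, restore the supply

### The job

Some toy-car bodies have been left on the router plate. First switch the isolator off and keep it off while you handle them; lay the bodies that have steel ballast inside (same look, about three times the weight, so feel it as you lift) in the blue tray and the plain ones in the yellow tray, each resting flat on the tray floor rather than on another body or the rim, and grip the soft pine lightly, with no more than 40 N on each side. When the plate is clear and all are sorted, switch the isolator fully on again; leave the mug, the glue bottle and the tape measure where they are.

Things in the scene. Friction and masses are not known exactly. Their poses are not given: they have to be found in the camera images.
- handle (a joint): isolator handle angle, rad: 0 = on (leaning 0.6 rad from upright towards the isolator's -y), 1.2 = off (leaning 0.6 rad towards its +y). Over-centre spring: it snaps to whichever stop it is nearer to once past upright (0.6) and needs a steady 5 N sideways at the grip bar (up to 20 N for a moment if touched briskly), so push slowly and on past upright
- grip_bar (a point): middle of the red cross bar of the isolator handle: a round bar 20 mm thick and 50 mm long lying along the isolator's x, 78 mm from the hinge. It swings in the isolator's y-z plane and can be pushed or pinched from above
- isolator: grey steel isolator box fixed to the bench, 60 (x) x 150 (y) x 60 mm high, yellow plate on top. Origin at the centre of its underside. The handle's hinge lies along its x axis, 55 mm above the origin. Green lamp at its +y end (off side: safe), red lamp at its -y end (on side)
- router: router plate fixed on the bench: grey slab 260 (x) x 360 (y) x 12 mm thick, origin at the centre of its underside; a 12 mm cutter stands 22 mm out of it, 57 mm to its +y side of the middle. The car bodies start on it
- tray_blue: blue plastic tray fixed to the bench, 300 (its x) x 150 (its y) x 35 mm high outside, walls and floor 5 mm, open on top. Origin at the centre of its underside, inner floor 5 mm above that. It may stand to the left or right of the router plate. For bodies with ballast
- tray_yellow: yellow plastic tray fixed to the bench, 300 (its x) x 150 (its y) x 35 mm high outside, walls and floor 5 mm, open on top. Origin at the centre of its underside, inner floor 5 mm above that. It may stand to the left or right of the router plate. For plain bodies
- car_1: pine toy-car body, no wheels: block 100 (x) x 44 (y) x 22 mm, cabin 56 x 44 x 17 mm on top (centred 12 mm to -x), 39 mm tall in all. Origin: centre of its underside, z up. Plain (about 0.18 kg) or with hidden steel ballast (about 0.55 kg); nothing outside shows which. May be absent
- car_2: pine toy-car body, no wheels: block 100 (x) x 44 (y) x 22 mm, cabin 56 x 44 x 17 mm on top (centred 12 mm to -x), 39 mm tall in all. Origin: centre of its underside, z up. Plain (about 0.18 kg) or with hidden steel ballast (about 0.55 kg); nothing outside shows which. May be absent
- car_3: pine toy-car body, no wheels: block 100 (x) x 44 (y) x 22 mm, cabin 56 x 44 x 17 mm on top (centred 12 mm to -x), 39 mm tall in all. Origin: centre of its underside, z up. Plain (about 0.18 kg) or with hidden steel ballast (about 0.55 kg); nothing outside shows which. May be absent
- car_4: pine toy-car body, no wheels: block 100 (x) x 44 (y) x 22 mm, cabin 56 x 44 x 17 mm on top (centred 12 mm to -x), 39 mm tall in all. Origin: centre of its underside, z up. Plain (about 0.18 kg) or with hidden steel ballast (about 0.55 kg); nothing outside shows which. May be absent
- car_5: pine toy-car body, no wheels: block 100 (x) x 44 (y) x 22 mm, cabin 56 x 44 x 17 mm on top (centred 12 mm to -x), 39 mm tall in all. Origin: centre of its underside, z up. Plain (about 0.18 kg) or with hidden steel ballast (about 0.55 kg); nothing outside shows which. May be absent
- car_6: pine toy-car body, no wheels: block 100 (x) x 44 (y) x 22 mm, cabin 56 x 44 x 17 mm on top (centred 12 mm to -x), 39 mm tall in all. Origin: centre of its underside, z up. Plain (about 0.18 kg) or with hidden steel ballast (about 0.55 kg); nothing outside shows which. May be absent
- car_1_mid (a point): centre of car_1: 17 mm above the middle of its underside
- car_2_mid (a point): centre of car_2: 17 mm above the middle of its underside
- car_3_mid (a point): centre of car_3: 17 mm above the middle of its underside
- car_4_mid (a point): centre of car_4: 17 mm above the middle of its underside
- car_5_mid (a point): centre of car_5: 17 mm above the middle of its underside
- car_6_mid (a point): centre of car_6: 17 mm above the middle of its underside
- mug: white mug, 80 mm across, 90 mm tall, a bystander; origin under its centre
- glue: white glue bottle, 56 mm across, 150 mm tall, a bystander; origin under its centre
- tape: yellow tape measure, 70 x 45 x 65 mm tall, a bystander; origin under its centre
Mind the look-alikes: they are no part of the job. What is shaped like the car_2 but pink, purple or turquoise is not meant.

How it is judged:
By the outcome, as a careful person would: the job done as asked, in the order asked, and still so for the second after the job is handed in, with the robot touching nothing.
Of car_1, car_2, car_3, car_4, car_5, car_6 only 4 to 6 are there at a start; the rules pass over those that are not, and their reading is None.
At some moment in a run one of car_1, car_2, car_3, car_4, car_5, car_6 may be knocked a few centimetres aside while the robot is not near it.
Once in a run the grip may slacken for a moment while it holds something.
It also fails if it takes over 210 s, if anything falls off the work surface, if the arm or the gripper's body presses on something with over 40 N, if the wrist force passes 120 N, or if a joint passes its speed limit or range.

### The arm

A 6-joint arm with a two-finger parallel gripper is mounted at the origin on the work surface. World frame = base frame: x ahead of the robot, y to its left, z up, the work surface at z = 0. Lengths are in m, angles in degrees, forces in N, time in s.
With the tool pointing down it reaches from about 0.4 to 0.825 m from the base axis. Payload 7 kg.
Tool frame: the origin (TCP) lies between the finger pads; the fingertips stand 19 mm ahead of it and the grasp point (between the pads) is the TCP; x points along the fingers, y is the direction in which the jaws open and shut, and the axes are right-handed (so a half turn about x gives the same grasp; the last joint's range is limited). The gripper opens to 88 mm and grips with 3 to 60 N. Pads are 19 mm wide; open, the fingers measure 130 mm over their backs; the gripper's body (78 mm by 193 mm) begins 47 mm behind the grasp point.
Start: joints at [-59.353, 20.546, 0.682, 0, -70.136, -16.507], TCP at [0.165, -0.655, 0.246] pointing down, gripper open.
Joint ranges: [-176.03, 176.03], [-82.01, 121.73], [-58.28, 71.71], [-173.87, 95.51], [-174.79, -0.11], [-173.66, 173.66]. Speed limits (degrees/s): [136.94, 136.94, 172.46, 180, 180, 180].

### API

Orientations are given as [roll, pitch, yaw] about the fixed x, y, z axes, in that order (R = Rz(yaw) Ry(pitch) Rx(roll)).
In Python, from plant import * gives the robot as it stands.
- The arm moves only by the tool step_arm, never from a script. Its argument "steps" is a list of rows, each a list of 2 entries, a list of its own where there are three numbers: the shift along the tool's x, y, z in units of 0.02 m (1.0 is 0.02 m), then the turn about the tool's x in units of 6 degrees (1.0 is 6 degrees). A call has 1 to 20 rows; each row shifts and turns the commanded pose from where the row before left it, along the tool's axes as they then stand; what a row does not reach is not made up. A row lasts 1/12 s, in which the tool goes at most 41.7 mm and 7.16 degrees, less where a joint would pass 70% of its speed; a pose out of reach is approached as far as the arm can. A call with a number of a shift or a turn outside -1 to 1 is refused whole. A call with a gripper value outside its range is refused whole. "fingers" is the closure, from 0 (fully open) to 1 (shut), set as the call begins (left out, the last holds). The fingers move at their own pace and stop on an object; "grip_force" is the grip in N (left out, the last holds). Time passes only in rows, so rows that do not move let the fingers close. It gives the time, the measured TCP pose, the force and the opening at its end, in the units of the state.
- get_state(): the state, without advancing time (a new reading comes with each control period).
- capture(name): name is "scene" or "top" or "wrist"; returns the picture (420x560x3 uint8, blue, green, red); there is no depth.
- camera_model(name): a dict with "intrinsics" (3x3 intrinsics, pixels), "rvec" (rotation vector, rad) and "tvec" (3), from world to camera coordinates, as OpenCV has them. Camera axes: x right, y down, z forward; pixel columns grow to the right and rows downward; lengths in m; the calibration is good to about 2 mm. The wrist camera is an equidistant fisheye: a pixel r from the principal point sees the ray r / f radians off the axis. A picture is of the moment at which its call begins: read the wrist's pose just before it. camera_model takes no time and is no camera call; for the wrist camera it gives the pose at the moment of the call.
- close_job(): hands the job in, once; it reports no verdict.
The state is a dict: "time_s": time; "joints": joint angles; "qd": joint speeds; "joint_torque": joint torques, N m; "tcp_pos": TCP position; "eef_rot": TCP orientation; "contact_force": force on the tool from outside, world axes, zero at the start; "moment": the same for the moment, N m; "gripper_width": finger opening in m.
Only numpy, scipy, OpenCV 4.12 (cv2) and the standard library are available. Lean on these libraries where they do the work, as an engineer would, in place of code of your own. Each camera call takes 0.05 s, during which the arm holds its last target.

## Working session

There is one attempt and no reset: what is moved stays moved. The work goes in short steps, Python scripts to look and compute and a tool call to move; the robot and the scene stay as the last step left them, time stands still between calls to the robot, and variables do not carry over. Pictures are saved under pics/ and viewed, and the job is handed in when it is done.

Besides the shell and the picture viewer there is one more tool, called after ">>>" as name(argument=value, ...), one argument or row to a line, values as JSON. step_arm: Moves the arm, as the interface text tells. Its arguments: {"type":"object","properties":{"steps":{"type":"array","items":{"type":"array"}},"fingers":{"type":"number"},"grip_force":{"type":"number"}},"required":["steps"]}

```bash
ls; mkdir -p pics
python3 - <<'E'
from plant import *
import cv2
print(get_state())
for n in("scene","top","wrist"):
    cv2.imwrite(f"pics/{n}0.png",cv2.resize(capture(n),None,fx=1.4,fy=1.4,interpolation=cv2.INTER_CUBIC))
    m=camera_model(n); print(n,m)
E
```

```text
pics
{'time_s': 0.0, 'joints': array([-5.93544278e+01,  2.05900247e+01,  6.37554019e-01, -1.84324220e-02,
       -7.01362637e+01, -1.65062019e+01]), 'qd': array([-0.04287075, -0.05298525, -0.00768182,  0.14731421,  0.07904741,
       -0.03832414]), 'joint_torque': array([-2.65424587e-04, -5.82715845e+01,  2.93067706e+01,  6.99767411e+00,
        6.96237505e-03, -1.49798116e-04]), 'tcp_pos': array([ 0.16475406, -0.6541464 ,  0.24467261]), 'eef_rot': array([ 95.45790333,  89.90958899, 109.59099709]), 'contact_force': array([-0.03827069, -0.63228688,  0.17233693]), 'moment': array([ 0.02798221, -0.01490274, -0.01772939]), 'gripper_width': 0.08743731755981607}
scene {'intrinsics': array([[536.53111785,   0.        , 280.08301593],
       [  0.        , 536.53111785, 210.62458837],
       [  0.        ,   0.        ,   1.        ]]), 'rvec': array([ 0.67347386,  2.43597398, -1.3451383 ]), 'tvec': array([ 0.34682392, -0.07658046,  1.64557056])}
top {'intrinsics': array([[427.81958691,   0.        , 276.01822334],
       [  0.        , 427.81958691, 215.15973831],
       [  0.        ,   0.        ,   1.        ]]), 'rvec': array([ 2.18448349, -2.20927082,  0.05262313]), 'tvec': array([0.1001253 , 0.46810864, 1.25805205])}
wrist {'intrinsics': array([[325.1922621 ,   0.        , 275.96304023],
       [  0.        , 325.1922621 , 214.12846609],
       [  0.        ,   0.        ,   1.        ]]), 'rvec': array([-1.81256892, -2.32453932, -0.33686313]), 'tvec': array([ 0.67503276, -0.03493521,  0.39077621])}
```

View pics/top0.png

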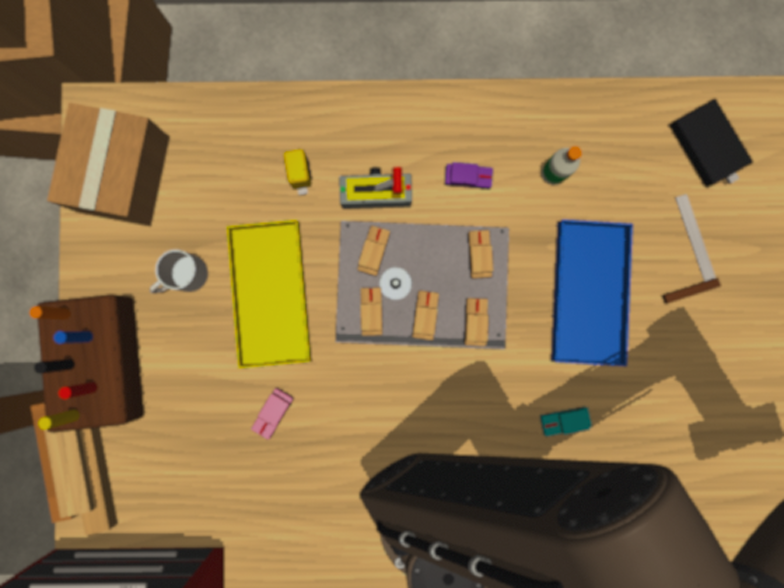

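View pics/scene0.png

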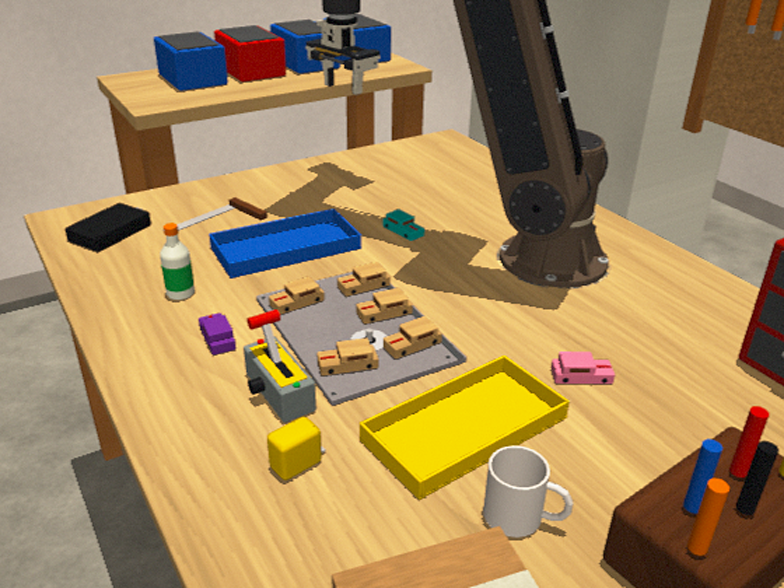

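View pics/wrist0.png

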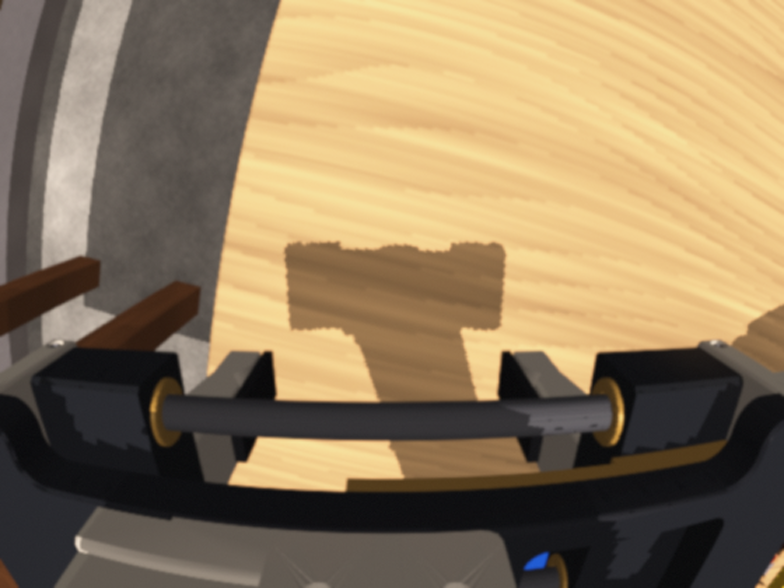

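The top view (800-scale pixels) shows five pine bodies on the plate, at (373,250), (481,253), (371,311), (426,315) and (477,321). Three look-alikes lie off the plate: purple (468,175), pink (272,413) and turquoise (566,421). The isolator is at (376,190). Its green lamp is at the left and its red handle leans right, so it is on.

```bash
cat > h.py <<'E'
from plant import *
import numpy as np, cv2
def cam(n):
    m=camera_model(n); R=cv2.Rodrigues(m["rvec"])[0]; return m["intrinsics"],R,np.array(m["tvec"])
def toplane(px,z,n="top",C=None):
    K,R,t=C or cam(n); px=np.atleast_2d(np.asarray(px,float))
    d=np.c_[px,np.ones(len(px))]@np.linalg.inv(K).T@R; c=-R.T@t
    return c+d*((z-c[2])/d[:,2])[:,None]
def proj(P,n="top"):
    K,R,t=cam(n); q=np.atleast_2d(P)@R.T+t; q=q@K.T; return q[:,:2]/q[:,2:]
def mask(im,lo,hi): return cv2.inRange(cv2.cvtColor(im,cv2.COLOR_BGR2HSV),lo,hi)
def blobs(m,amin=20):
    n,l,s,c=cv2.connectedComponentsWithStats(m)
    return [(i,s[i],c[i],l==i) for i in range(1,n) if s[i][4]>=amin]
def tool():
    s=get_state(); from scipy.spatial.transform import Rotation as Ro
    R=Ro.from_euler('xyz',s['eef_rot'],degrees=True).as_matrix(); return s,R
E
python3 - <<'E'
from h import *
im=capture("top"); np.save("top.npy",im)
C=cam("top"); print("camera at",(-C[1].T@C[2]).round(3))
for nm,lo,hi,z in [("yellow",(22,180,120),(34,255,255),0.035),("blue",(100,150,60),(125,255,255),0.035),("red",(0,200,120),(6,255,255),.119)]:
    for i,s,c,m in blobs(mask(im,lo,hi),25):
        cn=max(cv2.findContours(m.astype(np.uint8),0,2)[0],key=cv2.contourArea)
        r=cv2.minAreaRect(cn); print(nm,s[4],c.round(1),[tuple(x.round(3)) for x in toplane(cv2.boxPoints(r),z)[:,:2]], toplane(c,z).round(3))
cv2.imwrite("pics/plate.png",cv2.resize(im[95:275,150:470],None,fx=2.5,fy=2.5,interpolation=cv2.INTER_CUBIC))
s,R=tool(); print(R.round(2))
E
```

```text
camera at [0.408 0.095 1.279]
yellow 355 [210.9 118.3] [(np.float64(0.787), np.float64(0.311)), (np.float64(0.794), np.float64(0.266)), (np.float64(0.724), np.float64(0.255)), (np.float64(0.717), np.float64(0.3))] [[0.756 0.283 0.035]]
yellow 364 [263.5 135. ] [(np.float64(0.729), np.float64(0.177)), (np.float64(0.727), np.float64(0.057)), (np.float64(0.683), np.float64(0.057)), (np.float64(0.684), np.float64(0.178))] [[0.704 0.129 0.035]]
yellow 5227 [191.9 209.6] [(np.float64(0.631), np.float64(0.432)), (np.float64(0.643), np.float64(0.278)), (np.float64(0.345), np.float64(0.253)), (np.float64(0.333), np.float64(0.405))] [[0.487 0.34  0.035]]
yellow 76 [ 31.6 301.9] [(np.float64(0.214), np.float64(0.816)), (np.float64(0.24), np.float64(0.816)), (np.float64(0.239), np.float64(0.79)), (np.float64(0.214), np.float64(0.79))] [[0.226 0.803 0.035]]
blue 5072 [422.3 208.7] [(np.float64(0.34), np.float64(-0.247)), (np.float64(0.633), np.float64(-0.268)), (np.float64(0.624), np.float64(-0.419)), (np.float64(0.331), np.float64(-0.396))] [[ 0.482 -0.332  0.035]]
blue 94 [ 46.8 240.9] [(np.float64(0.412), np.float64(0.784)), (np.float64(0.412), np.float64(0.714)), (np.float64(0.391), np.float64(0.714)), (np.float64(0.392), np.float64(0.784))] [[0.401 0.761 0.035]]
red 90 [283.3 127.9] [(np.float64(0.725), np.float64(0.078)), (np.float64(0.725), np.float64(0.064)), (np.float64(0.678), np.float64(0.065)), (np.float64(0.678), np.float64(0.079))] [[0.703 0.072 0.119]]
red 76 [ 45.7 280.2] [(np.float64(0.295), np.float64(0.734)), (np.float64(0.312), np.float64(0.717)), (np.float64(0.296), np.float64(0.701)), (np.float64(0.279), np.float64(0.718))] [[0.295 0.718 0.119]]
[[-0.   -0.24  0.97]
 [ 0.    0.97  0.24]
 [-1.    0.   -0.  ]]
```

View pics/plate.png

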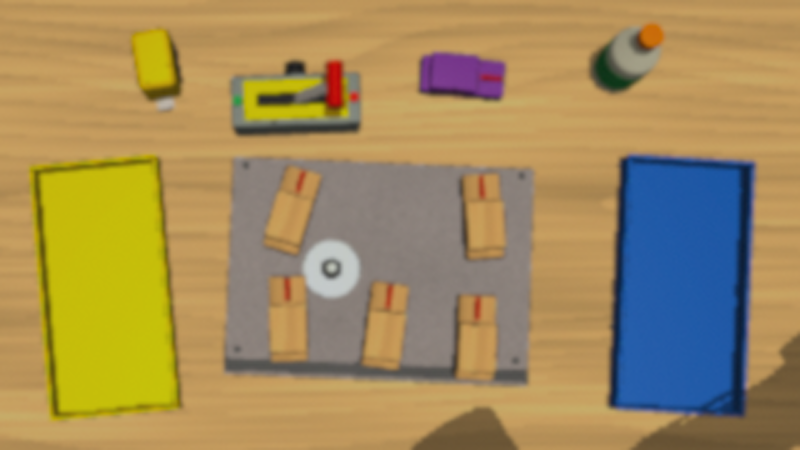

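The crop confirms five pine bodies, all with the red hood mark towards +x and none of the pink, purple or turquoise ones. Next I measure the cars and the isolator and start the approach. The first move goes to the -y side of the handle.

```bash
cat >> h.py <<'E'
def plan(x,y,z,a):
    """deltas in tool units to target; a: tool y=(-sin a,cos a)"""
    s,R=tool(); d=R.T@(np.array([x,y,z])-s['tcp_pos'])/0.02
    a0=np.degrees(np.arctan2(R[1,2],R[0,2])); t=((a0-a+90)%180-90)/6
    print("t=%.2f tcp"%s['time_s'],s['tcp_pos'].round(4),"a0=%.1f"%a0,"d=",d.round(2),"turn=%.2f"%t,"F",s['contact_force'].round(1),"w=%.4f"%s['gripper_width'])
def cars(im=None,pz=0.012,show=None):
    """pine bodies on plate: rect of roof+hood outline, projected; heading from red mark"""
    C=cam("top")
    if im is None: im=capture("top")
    pts=proj([[.32,-.19,pz],[.32,.2,pz],[.69,.2,pz],[.69,-.19,pz]]).astype(np.int32)
    roi=np.zeros(im.shape[:2],np.uint8); cv2.fillConvexPoly(roi,PL if False else pts,255)
    return im,roi,C
E
python3 - <<'E'
from h import *
im=np.load("top.npy"); C=cam("top"); hsv=cv2.cvtColor(im,cv2.COLOR_BGR2HSV)
# plate: low-sat grey
g=cv2.morphologyEx(mask(im,(0,0,60),(179,70,170)),cv2.MORPH_OPEN,np.ones((3,3)))
b=[x for x in blobs(g,2000)]
for i,s,c,m in b: print("grey",s,c.round(1))
for p in [(171,198),(175,178),(340,225)]: pass
for (u,v) in [(290,215),(197+65,115+85),(300,230)]: print(hsv[v,u])
for nm,(x,y) in dict(pl1=(234,157),pl2=(531,167),pl3=(527,372),pl4=(228,362),isoL=(232,78),isoR=(360,74),isoBL=(236,122),isoBR=(359,121)).items():
    p=(x/2.5+150,y/2.5+95); print(nm,toplane(p,0.012).round(3),toplane(p,0.06).round(3))
E
```

```text
grey [  111     0   449    58 24636] [336.   27.4]
grey [   0  111   42  172 5873] [ 17.5 190.4]
grey [ 240  158  123   91 7111] [301.2 201.7]
grey [   0  305   39  112 3200] [ 15.3 360. ]
[ 12  28 135]
[ 11  29 141]
[ 19 140 200]
pl1 [[0.642 0.19  0.012]] [[0.633 0.186 0.06 ]]
pl2 [[ 0.626 -0.165  0.012]] [[ 0.617 -0.155  0.06 ]]
pl3 [[ 0.382 -0.155  0.012]] [[ 0.383 -0.145  0.06 ]]
pl4 [[0.397 0.199 0.012]] [[0.398 0.195 0.06 ]]
isoL [[0.737 0.191 0.012]] [[0.725 0.188 0.06 ]]
isoR [[0.74  0.038 0.012]] [[0.728 0.04  0.06 ]]
isoBL [[0.684 0.187 0.012]] [[0.673 0.183 0.06 ]]
isoBR [[0.683 0.04  0.012]] [[0.673 0.042 0.06 ]]
```

>>> step_arm(
  steps=[
    [[0, 0.76, 1], 0],
    [[0, 0.76, 1], 0],
    [[0, 0.76, 1], 0],
    [[0, 0.76, 1], 0],
    [[0, 0.76, 1], 0],
    [[0, 0.76, 1], 0],
    [[0, 0.76, 1], 0],
    [[0, 0.76, 1], 0],
    [[0, 0.76, 1], 0],
    [[0, 0.76, 1], 0],
    [[0, 0.76, 1], 0],
    [[0, 0.76, 1], 0],
    [[0, 0.76, 1], 0],
    [[0, 0.76, 1], 0],
    [[0, 0.76, 1], 0],
    [[0, 0.76, 1], 0],
  ],
  fingers=1,
  grip_force=25,
)

```text
time_s: 1.53
tcp_pos: [0.4163, -0.3394, 0.2456]
eef_rot: [-0.7, 90.0, 13.4]
contact_force: [1.0, -0.8, -0.5]
gripper_width: 0.0003
```

Run:
```python
from h import *
plan(0.70,0.005,0.245,0)
```

```text
t=1.53 tcp [ 0.4163 -0.3394  0.2456] a0=14.1 d= [ 0.03 13.23 17.96] turn=2.36 F [ 1.  -0.8 -0.5] w=0.0003
```

>>> step_arm(
  steps=[
    [[0, 0.735, 1], 0],
    [[0, 0.735, 1], 0],
    [[0, 0.735, 1], 0],
    [[0, 0.735, 1], 0],
    [[0, 0.735, 1], 0],
    [[0, 0.735, 1], 0],
    [[0, 0.735, 1], 0],
    [[0, 0.735, 1], 0],
    [[0, 0.735, 1], 0],
    [[0, 0.735, 1], 0],
    [[0, 0.735, 1], 0],
    [[0, 0.735, 1], 0],
    [[0, 0.735, 1], 0],
    [[0, 0.735, 1], 0],
    [[0, 0.735, 1], 0],
    [[0, 0.735, 1], 0],
    [[0, 0.735, 1], 0],
    [[0, 0.735, 1], 0],
    [[0, 0, 0], 1],
    [[0, 0, 0], 1],
  ],
)

```text
time_s: 3.2
tcp_pos: [0.7008, 0.0054, 0.2444]
eef_rot: [-171.7, 89.9, -169.8]
contact_force: [1.2, -0.0, 0.2]
gripper_width: 0.0003
```

>>> step_arm(
  steps=[
    [[1, 0, 0], 0.36],
    [[1, 0, 0], 0],
    [[1, 0, 0], 0],
    [[1, 0, 0], 0],
    [[1, 0, 0], 0],
    [[0.8, 0, 0], 0],
    [[0, 0, 0], 0],
    [[0, 0, 0], 0],
  ],
)

```text
time_s: 3.87
tcp_pos: [0.6998, 0.0038, 0.1287]
eef_rot: [-160.4, 89.9, -160.4]
contact_force: [0.2, -0.2, 0.8]
gripper_width: 0.0003
```

Run:
```python
from h import *
plan(0.70,0.04,0.124,0)
for n in ("top","scene"):
    im=capture(n); cv2.imwrite(f"pics/iso_{n}.png",cv2.resize(im[95:215,200:420] if n=="top" else im[150:350,100:400],None,fx=2.5,fy=2.5))
```

```text
t=3.87 tcp [0.6998 0.0038 0.1287] a0=-0.0 d= [0.24 1.81 0.01] turn=-0.00 F [ 0.2 -0.2  0.8] w=0.0003
```

View pics/iso_scene.png

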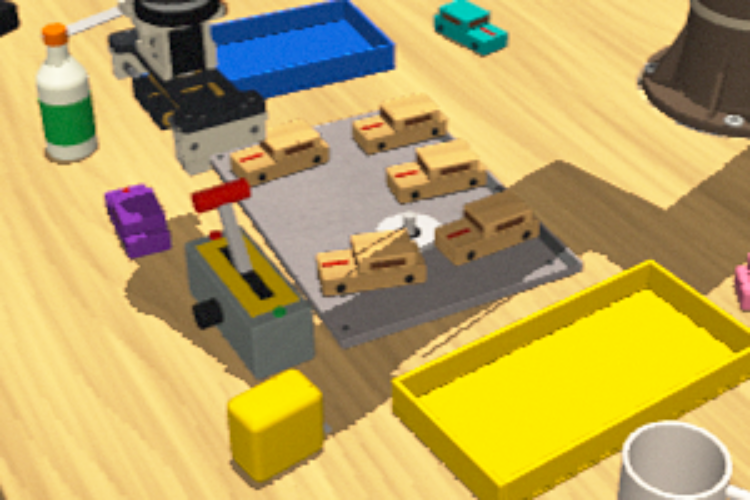

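The scene view shows the fingers on the -y side of the red bar, which is at crop pixel (222,195). I'll push slowly towards +y.

>>> step_arm(
  steps=[
    [[0.25, 0.4, 0], 0],
    [[0, 0.4, 0], 0],
    [[0, 0.3, 0], 0],
    [[0, 0.2, 0], 0],
    [[0, 0.15, 0], 0],
    [[0, 0.15, 0], 0],
    [[0, 0.15, 0], 0],
    [[0, 0.15, 0], 0],
    [[0, 0.15, 0], 0],
    [[0, 0.15, 0], 0],
    [[0, 0.15, 0], 0],
    [[0, 0.15, 0], 0],
    [[0, 0.15, 0], 0],
    [[0, 0.15, 0], 0],
    [[0, 0.15, 0], 0],
  ],
)

```text
time_s: 5.22
tcp_pos: [0.7012, 0.0607, 0.1267]
eef_rot: [-53.3, 89.8, -53.3]
contact_force: [0.4, -8.1, 8.1]
gripper_width: 0.0005
```

>>> step_arm(
  steps=[
    [[0, 0.15, 0], 0],
    [[0, 0.15, 0], 0],
    [[0, 0.15, 0], 0],
    [[0, 0.15, 0], 0],
    [[0, 0.15, 0], 0],
    [[0, 0.15, 0], 0],
    [[0, 0.15, 0], 0],
    [[0, 0.15, 0], 0],
    [[0, 0.15, 0], 0],
    [[0, 0.15, 0], 0],
    [[0, 0.15, 0], 0],
  ],
)

```text
time_s: 6.13
tcp_pos: [0.7001, 0.0967, 0.1242]
eef_rot: [164.6, 90.0, 164.6]
contact_force: [0.5, -0.1, -0.0]
gripper_width: 0.0003
```

Run:
```python
from h import *
plan(0.70,0.1,0.124,0)
for n in ("scene",):
    im=capture(n); cv2.imwrite(f"pics/iso2_{n}.png",cv2.resize(im[150:350,100:400],None,fx=2.5,fy=2.5))
```

```text
t=6.13 tcp [0.7001 0.0967 0.1242] a0=-0.0 d= [ 0.01  0.17 -0.  ] turn=-0.00 F [ 0.5 -0.1 -0. ] w=0.0003
```

View pics/iso2_scene.png

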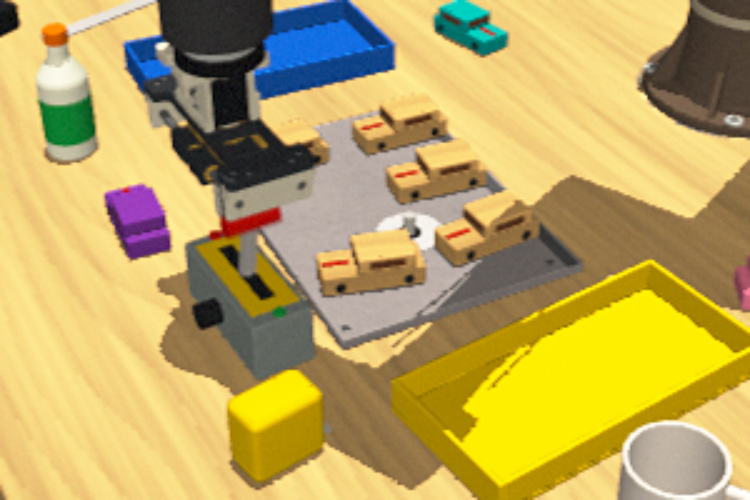

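The bar is half hidden under the fingers, so I check from the top camera.

Run:
```python
from h import *
a=capture("top")[95:215,200:360]; b=capture("wrist")
cv2.imwrite("pics/iso3.png",np.hstack([cv2.resize(a,(480,360)),cv2.resize(b,(480,360))])[:,:800])
```

```text
(no output)
```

View pics/iso3.png

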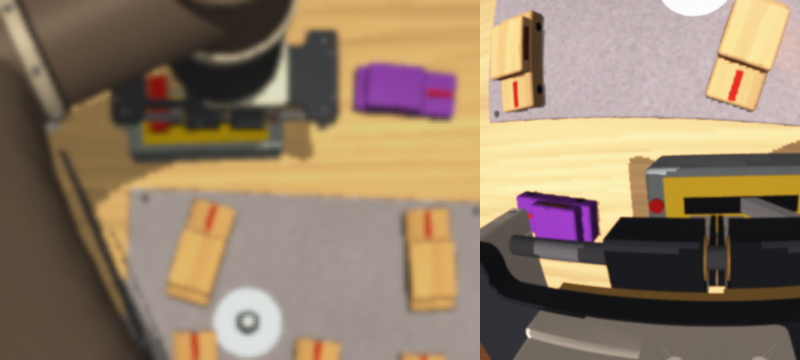

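The red bar is now at crop (158,90), about y = 0.154, on the green side with no force, so the isolator is off. I go up and measure the bodies.

>>> step_arm(
  steps=[
    [[-1, 0, 0], 0],
    [[-1, 0, 0], 0],
    [[-1, 0, 0], 0],
    [[-1, 0, -1], 0],
    [[-0.5, 0, -1], 0],
    [[0, 0, -1], 0],
  ],
  fingers=0,
)

```text
time_s: 6.78
tcp_pos: [0.6409, 0.0961, 0.2174]
eef_rot: [15.6, 89.8, 15.6]
contact_force: [0.2, 1.0, 0.3]
gripper_width: 0.035
```

```bash
cat >> h.py <<'E'
def cars(name=None,base=0.012,poly=None,amin=150):
    im=capture("top")
    poly=poly or [[.372,-.175],[.385,.215],[.655,.205],[.64,-.18]]
    pts=proj(np.c_[poly,np.full(len(poly),base)]).astype(np.int32)
    roi=np.zeros(im.shape[:2],np.uint8); cv2.fillConvexPoly(roi,pts,255)
    m=cv2.morphologyEx(mask(im,(0,95,70),(25,255,255))&roi,cv2.MORPH_OPEN,np.ones((3,3)))
    red=mask(im,(0,170,90),(9,255,255))|mask(im,(172,170,90),(179,255,255))
    out=[]
    for i,s,c,b in blobs(m,amin):
        cn=max(cv2.findContours(b.astype(np.uint8),0,2)[0],key=cv2.contourArea)
        w=toplane(cv2.minAreaRect(cn)[0],base+.0195)[0][:2]
        q=toplane(cv2.boxPoints(cv2.minAreaRect(cn)),base+.0195)[:,:2]
        e=[q[1]-q[0],q[2]-q[1]]; L=max(e,key=np.linalg.norm); W=min(e,key=np.linalg.norm)
        r=np.argwhere((cv2.erode(b.astype(np.uint8),np.ones((2,2)))>0)&(red>0))
        if len(r):
            rm=toplane(r.mean(0)[::-1],base+.022)[0][:2]
            if (rm-w)@L<0: L=-L
        print("car px",c.round(0),"xy",w.round(4),"head %.1f"%np.degrees(np.arctan2(L[1],L[0])),"LxW %.3f %.3f"%(np.linalg.norm(L),np.linalg.norm(W)),"area",s[4],"red",len(r), (rm-w).round(3) if len(r) else "")
    if name: cv2.imwrite(f"pics/{name}.png",cv2.resize(im[95:275,130:470],None,fx=2.3,fy=2.3,interpolation=cv2.INTER_CUBIC))
E
python3 - <<'E'
from h import *
plan(0.70,0.1,0.2,0)
cars("c1")
E
```

```text
t=6.78 tcp [0.6409 0.0961 0.2174] a0=-0.0 d= [0.88 0.2  2.95] turn=-0.00 F [0.2 1.  0.3] w=0.0350
car px [312. 179.] xy [0.5138 0.0182] head -92.0 LxW 0.388 0.266 area 1453 red 0 
car px [266. 178.] xy [0.5768 0.1224] head -17.6 LxW 0.100 0.045 area 510 red 10 [ 0.034 -0.011]
car px [343. 181.] xy [ 0.5662 -0.1026] head -1.1 LxW 0.100 0.047 area 530 red 9 [0.033 0.002]
car px [265. 222.] xy [0.4486 0.1272] head -0.6 LxW 0.099 0.041 area 503 red 14 [0.035 0.001]
car px [304. 225.] xy [0.4389 0.0144] head -7.9 LxW 0.100 0.045 area 521 red 10 [ 0.036 -0.005]
car px [340. 230.] xy [ 0.4243 -0.0912] head -1.1 LxW 0.096 0.047 area 531 red 15 [ 0.034 -0.002]
```

View pics/c1.png

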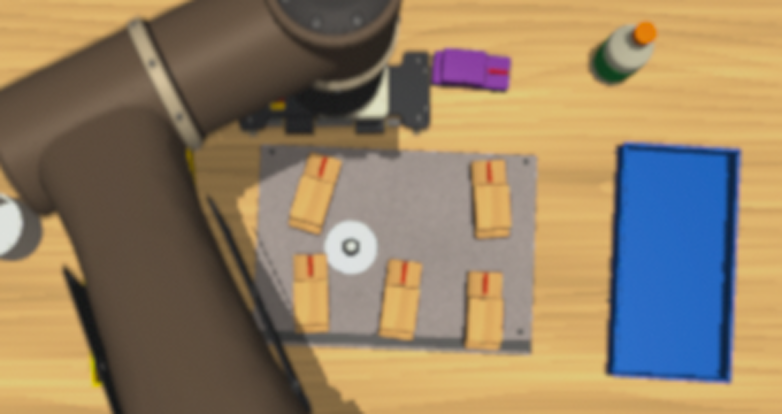

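The five bodies measure about 100 x 45 mm, which matches. I take the first at (0.424, -0.091).

Run:
```python
from h import *
plan(.4243,-.0912,.034,-1.1); print(get_state()['joints'].round(0))
print(toplane((350/2.3+130,246/2.3+95),.034))
```

```text
t=6.83 tcp [0.6371 0.096  0.2165] a0=-0.0 d= [  9.1   -9.38 -10.64] turn=0.18 F [-5.9 -0.7 -3.5] w=0.0392
[  26.   19.   -6.   -0.  -65. -116.]
[[0.50648381 0.07644024 0.034     ]]
```

>>> step_arm(
  steps=[
    [[0, -0.853, -0.967], 0.18],
    [[0, -0.853, -0.967], 0],
    [[0, -0.853, -0.967], 0],
    [[0, -0.853, -0.967], 0],
    [[0, -0.853, -0.967], 0],
    [[0.3, -0.853, -0.967], 0],
    [[0.5, -0.853, -0.967], 0],
    [[0.5, -0.853, -0.967], 0],
    [[0.5, -0.853, -0.967], 0],
    [[0.6, -0.853, -0.967], 0],
    [[0.6, -0.853, -0.967], 0],
    [[1, 0, 0], 0],
    [[1, 0, 0], 0],
    [[1, 0, 0], 0],
    [[0.5, 0, 0], 0],
    [[0, 0, 0], 0],
  ],
  fingers=0,
)

```text
time_s: 8.17
tcp_pos: [0.4227, -0.0883, 0.0827]
eef_rot: [-170.1, 89.8, -171.2]
contact_force: [-0.9, 0.6, 0.8]
gripper_width: 0.0873
```

Run:
```python
from h import *
plan(.4243,-.0912,.034,-1.1)
cv2.imwrite("pics/w1.png",capture("wrist"))
cars()
```

```text
t=8.17 tcp [ 0.4227 -0.0883  0.0827] a0=-1.1 d= [ 2.43 -0.14  0.09] turn=-0.01 F [-0.9  0.6  0.8] w=0.0873
car px [294. 174.] xy [0.5162 0.0212] head -90.7 LxW 0.388 0.267 area 1322 red 0 
car px [266. 179.] xy [0.5763 0.1224] head -17.6 LxW 0.099 0.045 area 502 red 10 [ 0.034 -0.011]
car px [343. 181.] xy [ 0.5662 -0.1026] head -1.1 LxW 0.100 0.047 area 530 red 10 [0.032 0.002]
car px [265. 217.] xy [0.4618 0.1271] head -0.6 LxW 0.073 0.041 area 357 red 14 [0.022 0.001]
car px [304. 214.] xy [0.4707 0.0102] head -90.6 LxW 0.041 0.035 area 158 red 10 [ 0.005 -0.001]
```

View pics/w1.png

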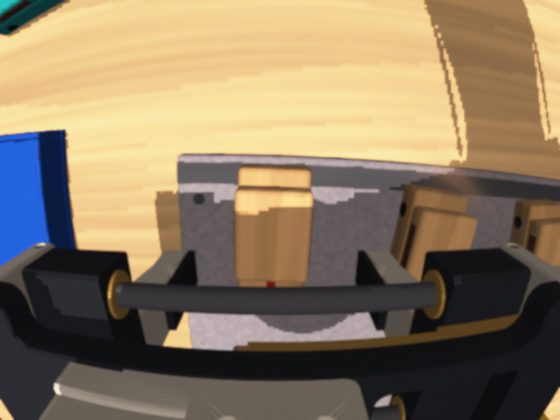

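The wrist view shows the body centred between the open fingers, at pixel (273,235). I descend, grip at 20 N and lift.

>>> step_arm(
  steps=[
    [[1, -0.14, 0.09], 0],
    [[0.9, 0, 0], 0],
    [[0.5, 0, 0], 0],
    [[0, 0, 0], 0],
  ],
)

```text
time_s: 8.6
tcp_pos: [0.4256, -0.0908, 0.0359]
eef_rot: [-169.2, 89.9, -170.3]
contact_force: [-1.0, 0.5, -0.6]
gripper_width: 0.0875
```

>>> step_arm(
  steps=[
    [[0, 0, 0], 0],
    [[0, 0, 0], 0],
    [[0, 0, 0], 0],
    [[0, 0, 0], 0],
    [[0, 0, 0], 0],
    [[0, 0, 0], 0],
    [[0, 0, 0], 0],
    [[0, 0, 0], 0],
  ],
  fingers=1,
  grip_force=20,
)

```text
time_s: 9.27
tcp_pos: [0.4261, -0.0907, 0.0368]
eef_rot: [6.2, 90.0, 5.1]
contact_force: [-0.7, 0.5, 2.9]
gripper_width: 0.0443
```

>>> step_arm(
  steps=[
    [[-0.3, 0, 0], 0],
    [[-0.6, 0, 0], 0],
    [[-0.8, 0, 0], 0],
    [[-1, 0, 0], 0],
    [[-1, 0, 0], 0],
    [[-0.5, 0, 0], 0],
    [[0, 0, 0], 0],
    [[0, 0, 0], 0],
    [[0, 0, 0], 0],
  ],
)

```text
time_s: 10.02
tcp_pos: [0.4253, -0.0908, 0.1198]
eef_rot: [178.0, 89.9, 176.9]
contact_force: [-0.4, -0.9, -2.9]
gripper_width: 0.0443
```

Run:
```python
from h import *
plan(.4243,-.0912,.12,-1.1)
```

```text
t=10.02 tcp [ 0.4253 -0.0908  0.1198] a0=-1.1 d= [-0.01 -0.02 -0.05] turn=-0.00 F [-0.4 -0.9 -2.9] w=0.0443
```

Fz reads -2.9 N, which lies between the two weights, so I average a few more readings while holding still.

>>> step_arm(
  steps=[
    [[0, 0, 0], 0],
    [[0, 0, 0], 0],
  ],
)

```text
time_s: 10.18
tcp_pos: [0.4254, -0.0908, 0.1197]
eef_rot: [-168.4, 89.9, -169.5]
contact_force: [0.1, -1.5, -1.9]
gripper_width: 0.0439
```

>>> step_arm(
  steps=[
    [[0, 0, 0], 0],
    [[0, 0, 0], 0],
  ],
)

```text
time_s: 10.35
tcp_pos: [0.4258, -0.0908, 0.1201]
eef_rot: [-166.0, 89.9, -167.1]
contact_force: [-0.2, 1.2, -1.7]
gripper_width: 0.0442
```

>>> step_arm(
  steps=[
    [[0, 0, 0], 0],
    [[0, 0, 0], 0],
  ],
)

```text
time_s: 10.52
tcp_pos: [0.4259, -0.0907, 0.1204]
eef_rot: [-168.4, 90.0, -169.5]
contact_force: [-0.0, -0.5, -1.8]
gripper_width: 0.0444
```

>>> step_arm(
  steps=[
    [[0, 0, 0], 0],
    [[0, 0, 0], 0],
  ],
)

```text
time_s: 10.68
tcp_pos: [0.426, -0.0907, 0.1206]
eef_rot: [13.0, 90.0, 11.9]
contact_force: [-0.2, 0.4, -1.7]
gripper_width: 0.044
```

```bash
cat >> h.py <<'E'
def look(n=6):
    f=[]
    for i in range(n):
        capture("top"); f.append(get_state()['contact_force'][2])
    print("Fz",np.round(f,1),"mean %.2f"%np.mean(f), "w %.4f"%get_state()['gripper_width'])
E
python3 - <<'E'
from h import *
look()
plan(.482-.094,-.3325+.007,.14,86)
E
```

```text
Fz [-2.2 -0.8 -1.5 -1.7 -2.8 -1.7] mean -1.76 w 0.0449
t=10.98 tcp [ 0.426  -0.0907  0.1206] a0=-1.1 d= [ -0.97 -11.77  -1.67] turn=-14.52 F [-0.1 -0.3 -1.7] w=0.0449
```

The mean is about -1.76 N, so the first body is plain and goes to yellow.

Run:
```python
from h import *
plan(.394,.3355,.12,95.2)
```

```text
t=10.98 tcp [ 0.426  -0.0907  0.1206] a0=-1.1 d= [ 0.03 21.28 -2.01] turn=13.95 F [-0.1 -0.3 -1.7] w=0.0449
```

>>> step_arm(
  steps=[
    [[0, 1, 0.15], 0],
    [[0, 1, 0.15], 0],
    [[0, 1, 0.15], 0],
    [[0, 1, 0.15], 0],
    [[0, 1, 0.15], 0],
    [[0, 1, 0.15], 0],
    [[0, 1, 0.15], 0],
    [[0, 1, -0.235], 0],
    [[0, 1, -0.235], 0],
    [[0, 1, -0.235], 0],
    [[0, 1, -0.235], 0],
    [[0, 1, -0.235], 0],
    [[0, 1, -0.235], 0],
    [[0, 1, -0.235], 0],
    [[0, 1, -0.235], 0],
    [[0, 1, -0.235], 0],
    [[0, 1, -0.235], 0],
    [[0, 1, -0.235], 0],
    [[0, 1, -0.235], 0],
    [[0, 1, -0.235], 0],
  ],
)

```text
time_s: 12.65
tcp_pos: [0.3933, 0.311, 0.1205]
eef_rot: [-87.0, 90.0, -88.1]
contact_force: [0.2, -0.5, -1.4]
gripper_width: 0.0439
```

>>> step_arm(
  steps=[
    [[0, 0.64, 0], -0.02],
    [[0, 0.64, 0], -0.03],
    [[0, 0, 0], -1],
    [[0, 0, 0], -1],
    [[0, 0, 0], -1],
    [[0, 0, 0], -1],
    [[0, 0, 0], -1],
    [[0, 0, 0], -1],
    [[0, 0, 0], -1],
    [[0, 0, 0], -1],
    [[0, 0, 0], -1],
    [[0, 0, 0], -1],
    [[0, 0, 0], -1],
    [[0, 0, 0], -1],
    [[0, 0, 0], -1],
    [[0, 0, 0], -1],
    [[0, 0, 0], -1],
    [[0, 0, 0], -1],
    [[0, 0, 0], 0],
    [[0, 0, 0], 0],
  ],
)

```text
time_s: 14.32
tcp_pos: [0.3942, 0.3354, 0.1205]
eef_rot: [143.7, 90.0, -121.3]
contact_force: [-0.0, 0.5, -1.7]
gripper_width: 0.044
```

Run:
```python
from h import *
plan(.394,.3355,.12,95.2)
cv2.imwrite("pics/t1.png",np.hstack([capture("scene")[150:400,100:500],capture("wrist")[:250,:400]]))
```

```text
t=14.32 tcp [0.3942 0.3354 0.1205] a0=95.0 d= [0.02 0.01 0.01] turn=-0.03 F [-0.   0.5 -1.7] w=0.0440
```

View pics/t1.png

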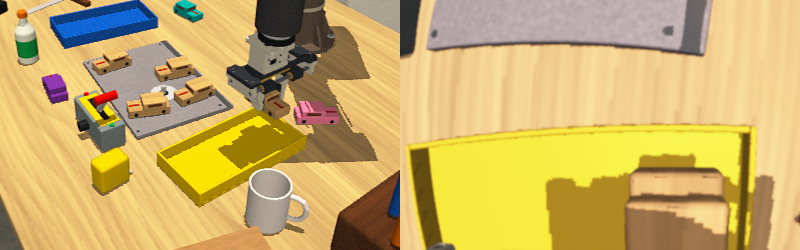

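The body hangs over the near end of the yellow tray, clear of its walls, and the handle is still off. I lower it to the floor.

>>> step_arm(
  steps=[
    [[1, 0, 0], 0],
    [[1, 0, 0], 0],
    [[1, 0, 0], 0],
    [[0.7, 0, 0], 0],
    [[0.4, 0, 0], 0],
    [[0.2, 0, 0], 0],
    [[0.15, 0, 0], 0],
    [[0, 0, 0], 0],
    [[0, 0, 0], 0],
  ],
)

```text
time_s: 15.17
tcp_pos: [0.3943, 0.336, 0.0322]
eef_rot: [-38.0, 89.9, 57.2]
contact_force: [0.0, -0.0, -2.7]
gripper_width: 0.044
```

Run:
```python
from h import *
plan(.394,.3355,.029,95.2)
```

```text
t=15.17 tcp [0.3943 0.336  0.0322] a0=95.2 d= [ 0.16  0.02 -0.03] turn=-0.00 F [ 0.  -0.  -2.7] w=0.0440
```

>>> step_arm(
  steps=[
    [[0.1, 0, 0], 0],
    [[0.07, 0, 0], 0],
    [[0, 0, 0], 0],
  ],
)

```text
time_s: 15.42
tcp_pos: [0.3945, 0.3364, 0.0305]
eef_rot: [-42.7, 89.9, 52.6]
contact_force: [-5.5, -2.7, 19.4]
gripper_width: 0.0443
```

>>> step_arm(
  steps=[
    [[0, 0, 0], 0],
    [[0, 0, 0], 0],
    [[0, 0, 0], 0],
    [[0, 0, 0], 0],
  ],
  fingers=0.38,
)

```text
time_s: 15.75
tcp_pos: [0.3942, 0.3357, 0.0284]
eef_rot: [-36.1, 90.0, 59.1]
contact_force: [-0.2, 0.3, -1.0]
gripper_width: 0.054
```

>>> step_arm(
  steps=[
    [[-0.6, 0, 0], 0],
    [[-1, 0, 0], 0],
    [[-1, 0, 0], 0],
    [[-1, 0, 0], 0],
    [[-1, 0, 0], 0],
    [[0, 0, 0], 1],
    [[0, 0, 0], 1],
    [[0, 0, 0], 1],
    [[0, 0, 0], 1],
    [[0, 0, 0], 1],
    [[0, 0, 0], 1],
    [[0, 0, 0], 1],
    [[0, 0, 0], 1],
    [[0, 0, 0], 1],
    [[0, 0, 0], 1],
    [[0, 0, 0], 1],
    [[0, 0, 0], 1],
    [[0, 0, 0], 1],
    [[0, 0, 0], 1],
    [[0, 0, 0], 1],
  ],
)

```text
time_s: 17.42
tcp_pos: [0.394, 0.3355, 0.12]
eef_rot: [-125.4, 90.0, -120.5]
contact_force: [0.3, 0.6, -1.0]
gripper_width: 0.054
```

Run:
```python
from h import *
cars("c2")
plan(.4389,.0144,.08,-7.9)
```

```text
car px [305. 183.] xy [0.5136 0.0195] head -91.6 LxW 0.389 0.268 area 1608 red 0 
car px [266. 179.] xy [0.5763 0.1224] head -17.6 LxW 0.099 0.045 area 502 red 9 [ 0.034 -0.011]
car px [343. 181.] xy [ 0.5662 -0.1026] head -1.1 LxW 0.100 0.047 area 530 red 9 [0.033 0.002]
car px [265. 222.] xy [0.4486 0.1272] head -0.6 LxW 0.099 0.041 area 507 red 14 [0.035 0.001]
car px [304. 225.] xy [0.4389 0.0144] head -7.9 LxW 0.100 0.045 area 521 red 11 [ 0.035 -0.005]
t=17.47 tcp [0.3941 0.3355 0.12  ] a0=4.5 d= [  2.   -16.18   0.98] turn=2.06 F [-0.6 -0.1 -1.3] w=0.0542
```

View pics/c2.png

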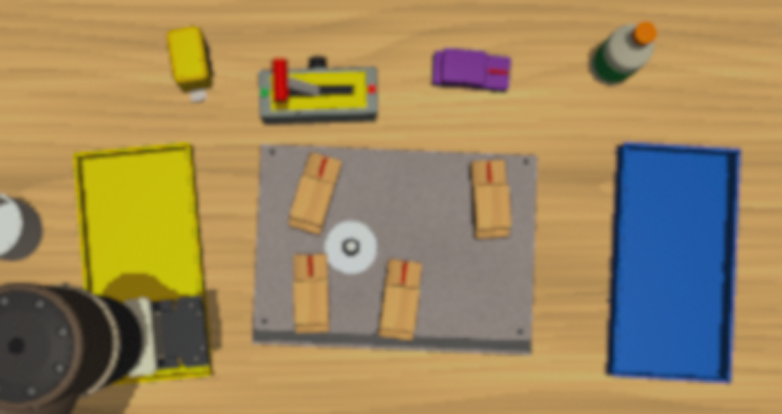

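Four bodies are left on the plate, and the isolator handle sits on the green side (280,80). Next is the body at (0.4486, 0.1272).

Run:
```python
from h import *
plan(.4486,.1272,.08,-.6)
```

```text
t=17.47 tcp [0.3941 0.3355 0.12  ] a0=4.5 d= [  2.   -10.6    1.91] turn=0.85 F [-0.6 -0.1 -1.3] w=0.0542
```

>>> step_arm(
  steps=[
    [[0, -0.964, 0.174], 0],
    [[0, -0.964, 0.174], 0],
    [[0, -0.964, 0.174], 0],
    [[0, -0.964, 0.174], 0],
    [[0, -0.964, 0.174], 0],
    [[0, -0.964, 0.174], 0],
    [[0, -0.964, 0.174], 0],
    [[0, -0.964, 0.174], 0],
    [[0, -0.964, 0.174], 0],
    [[0, -0.964, 0.174], 0],
    [[0, -0.964, 0.174], 0],
    [[0.5, 0, 0], 0.85],
    [[1, 0, 0], 0],
    [[0.5, 0, 0], 0],
    [[0, 0, 0], 0],
    [[0, 0, 0], 0],
  ],
  fingers=0,
)

```text
time_s: 18.8
tcp_pos: [0.4512, 0.1276, 0.0799]
eef_rot: [-135.1, 89.9, -134.9]
contact_force: [0.0, -0.1, 0.3]
gripper_width: 0.0876
```

Run:
```python
from h import *
plan(.4486,.1272,.0355,-.6)
cv2.imwrite("pics/w2.png",capture("wrist"))
```

```text
t=18.80 tcp [0.4512 0.1276 0.0799] a0=0.2 d= [ 2.22 -0.02 -0.13] turn=0.13 F [ 0.  -0.1  0.3] w=0.0876
```

View pics/w2.png

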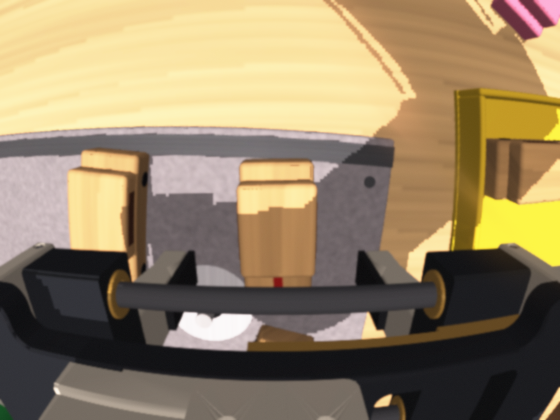

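The second body is centred between the fingers at (277,230), and the first lies flat in the yellow tray at right.

>>> step_arm(
  steps=[
    [[0.9, -0.02, -0.13], 0.13],
    [[0.8, 0, 0], 0],
    [[0.45, 0, 0], 0],
    [[0.05, 0, 0], 0],
    [[0, 0, 0], 0],
  ],
)

```text
time_s: 19.27
tcp_pos: [0.449, 0.1276, 0.0364]
eef_rot: [-120.3, 90.0, -120.9]
contact_force: [0.5, -0.1, -0.3]
gripper_width: 0.0875
```

>>> step_arm(
  steps=[
    [[0, 0, 0], 0],
    [[0, 0, 0], 0],
    [[0, 0, 0], 0],
    [[0, 0, 0], 0],
    [[0, 0, 0], 0],
    [[0, 0, 0], 0],
    [[0, 0, 0], 0],
    [[0, 0, 0], 0],
  ],
  fingers=1,
  grip_force=20,
)

```text
time_s: 19.93
tcp_pos: [0.449, 0.1276, 0.0363]
eef_rot: [41.3, 90.0, 40.7]
contact_force: [-1.0, 0.0, 0.9]
gripper_width: 0.0443
```

>>> step_arm(
  steps=[
    [[-0.3, 0, 0], 0],
    [[-0.6, 0, 0], 0],
    [[-0.8, 0, 0], 0],
    [[-1, 0, 0], 0],
    [[-1, 0, 0], 0],
    [[-0.5, 0, 0], 0],
    [[0, 0, 0], 0],
    [[0, 0, 0], 0],
    [[0, 0, 0], 0],
    [[0, 0, 0], 0],
    [[0, 0, 0], 0],
  ],
)

```text
time_s: 20.85
tcp_pos: [0.4482, 0.127, 0.1191]
eef_rot: [-143.5, 89.9, -144.2]
contact_force: [-0.7, 0.2, -5.5]
gripper_width: 0.044
```

Run:
```python
from h import *
look()
plan(.464,.342,.12,95.2)
plan(.388,-.3255,.12,86)
```

```text
Fz [-6.2 -5.3 -5.4 -5.6 -5.4 -6.2] mean -5.68 w 0.0441
t=21.15 tcp [0.4487 0.1274 0.12  ] a0=-0.7 d= [-1.000e-02  1.074e+01  6.400e-01] turn=14.02 F [ 0.2 -0.1 -6.2] w=0.0441
t=21.15 tcp [0.4487 0.1274 0.12  ] a0=-0.7 d= [ 1.000e-02 -2.268e+01 -2.770e+00] turn=-14.45 F [ 0.2 -0.1 -6.2] w=0.0441
```

The mean is -5.7 N, so this body has ballast and goes to blue.

>>> step_arm(
  steps=[
    [[0, -1, 0], 0],
    [[0, -1, 0], 0],
    [[0, -1, 0], 0],
    [[0, -1, 0], 0],
    [[0, -1, 0], 0],
    [[0, -1, 0], 0],
    [[0, -1, 0], 0],
    [[0, -1, 0], 0],
    [[0, -1, -0.2], 0],
    [[0, -1, -0.2], 0],
    [[0, -1, -0.2], 0],
    [[0, -1, -0.2], 0],
    [[0, -1, -0.2], 0],
    [[0, -1, -0.2], 0],
    [[0, -1, -0.2], 0],
    [[0, -1, -0.2], 0],
    [[0, -1, -0.2], 0],
    [[0, -1, -0.2], 0],
    [[0, -1, -0.2], 0],
    [[0, -1, -0.2], 0],
  ],
)

```text
time_s: 22.82
tcp_pos: [0.3958, -0.273, 0.1202]
eef_rot: [-1.9, 90.0, -2.6]
contact_force: [0.5, 0.2, -4.8]
gripper_width: 0.0445
```

>>> step_arm(
  steps=[
    [[0, -0.9, -0.05], 0],
    [[0, -0.9, -0.05], 0],
    [[0, -0.9, -0.05], 0],
    [[0, 0, 0], -1],
    [[0, 0, 0], -1],
    [[0, 0, 0], -1],
    [[0, 0, 0], -1],
    [[0, 0, 0], -1],
    [[0, 0, 0], -1],
    [[0, 0, 0], -1],
    [[0, 0, 0], -1],
    [[0, 0, 0], -1],
    [[0, 0, 0], -1],
    [[0, 0, 0], -1],
    [[0, 0, 0], -1],
    [[0, 0, 0], -1],
    [[0, 0, 0], -1],
    [[0, 0, 0], -0.45],
    [[0, 0, 0], 0],
    [[0, 0, 0], 0],
  ],
)

```text
time_s: 24.48
tcp_pos: [0.3924, -0.3259, 0.1201]
eef_rot: [59.2, 90.0, 145.2]
contact_force: [-0.1, -0.1, -6.0]
gripper_width: 0.044
```

Run:
```python
from h import *
plan(.392,-.326,.033,86)
cv2.imwrite("pics/t2.png",np.hstack([capture("scene")[100:400,100:500],capture("wrist")[:300,:400]]))
```

```text
t=24.48 tcp [ 0.3924 -0.3259  0.1201] a0=85.9 d= [ 4.35  0.02 -0.01] turn=-0.02 F [-0.1 -0.1 -6. ] w=0.0440
```

View pics/t2.png

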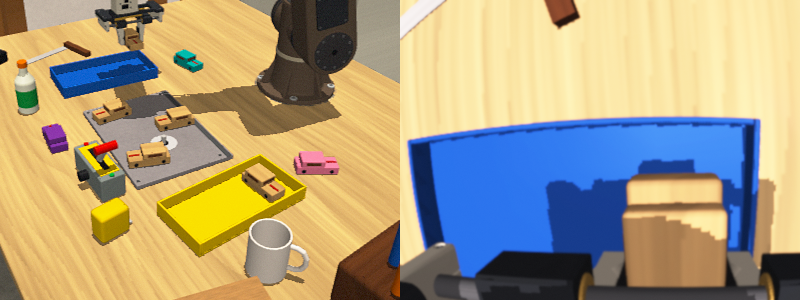

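The body is over the near end of the blue tray with clear floor below. I lower it and release.

>>> step_arm(
  steps=[
    [[1, 0, 0], 0],
    [[1, 0, 0], 0],
    [[1, 0, 0], 0],
    [[0.7, 0, 0], 0],
    [[0.4, 0, 0], 0],
    [[0.2, 0, 0], 0],
    [[0.1, 0, 0], 0],
    [[0.07, 0, 0], 0],
    [[0, 0, 0], 0],
    [[0, 0, 0], 0],
  ],
)

```text
time_s: 25.42
tcp_pos: [0.3929, -0.3261, 0.0315]
eef_rot: [-107.2, 89.9, -21.2]
contact_force: [-0.3, 0.4, -5.4]
gripper_width: 0.0439
```

>>> step_arm(
  steps=[
    [[0, 0, 0], 0],
    [[0, 0, 0], 0],
    [[0, 0, 0], 0],
    [[0, 0, 0], 0],
  ],
  fingers=0.38,
)

```text
time_s: 25.75
tcp_pos: [0.393, -0.3262, 0.0314]
eef_rot: [-110.1, 89.9, -24.1]
contact_force: [0.1, -0.3, -0.2]
gripper_width: 0.0541
```

>>> step_arm(
  steps=[
    [[-0.6, 0, 0], 0],
    [[-1, 0, 0], 0],
    [[-1, 0, 0], 0],
    [[-1, 0, 0], 0],
    [[-1, 0, 0], 0],
    [[0, 0, 0], 1],
    [[0, 0, 0], 1],
    [[0, 0, 0], 1],
    [[0, 0, 0], 1],
    [[0, 0, 0], 1],
    [[0, 0, 0], 1],
    [[0, 0, 0], 1],
    [[0, 0, 0], 1],
    [[0, 0, 0], 1],
    [[0, 0, 0], 1],
    [[0, 0, 0], 1],
    [[0, 0, 0], 1],
    [[0, 0, 0], 1],
    [[0, 0, 0], 1],
    [[0, 0, 0], 1],
  ],
)

```text
time_s: 27.42
tcp_pos: [0.3926, -0.326, 0.1231]
eef_rot: [-20.4, 90.0, -24.7]
contact_force: [-0.4, 0.1, -0.3]
gripper_width: 0.0545
```

Run:
```python
from h import *
cars("c3")
plan(.5662,-.1026,.08,-1.1)
```

```text
car px [292. 174.] xy [0.5125 0.0204] head -92.0 LxW 0.386 0.269 area 1322 red 0 
car px [266. 179.] xy [0.5763 0.1224] head -17.6 LxW 0.099 0.045 area 502 red 9 [ 0.034 -0.011]
car px [343. 181.] xy [ 0.5662 -0.1026] head -1.1 LxW 0.100 0.047 area 530 red 9 [0.033 0.002]
car px [304. 225.] xy [0.4389 0.0144] head -7.9 LxW 0.100 0.045 area 520 red 10 [ 0.036 -0.005]
t=27.47 tcp [ 0.3925 -0.326   0.123 ] a0=-4.7 d= [ 2.15 11.84  7.74] turn=-0.60 F [-0.3 -0.  -0.3] w=0.0546
```

View pics/c3.png

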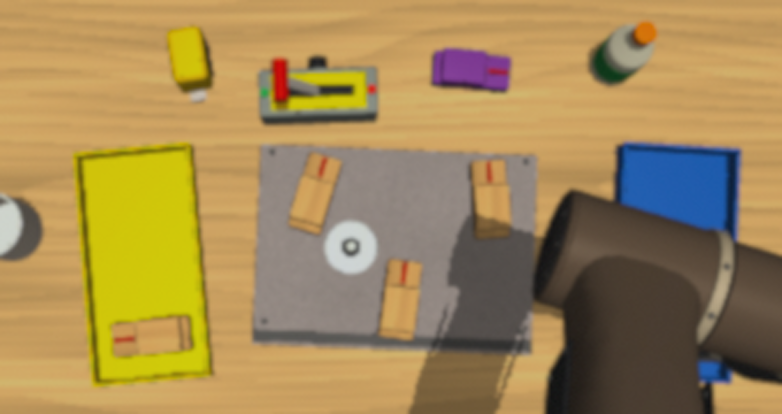

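The first body lies flat in the yellow tray at (152,336). Next is the body at (0.566, -0.103).

>>> step_arm(
  steps=[
    [[0, 0.987, 0.645], 0],
    [[0, 0.987, 0.645], 0],
    [[0, 0.987, 0.645], 0],
    [[0, 0.987, 0.645], 0],
    [[0, 0.987, 0.645], 0],
    [[0, 0.987, 0.645], 0],
    [[0, 0.987, 0.645], 0],
    [[0, 0.987, 0.645], 0],
    [[0, 0.987, 0.645], 0],
    [[0, 0.987, 0.645], 0],
    [[0, 0.987, 0.645], 0],
    [[0, 0.987, 0.645], 0],
    [[0.6, 0, 0], -0.6],
    [[1, 0, 0], 0],
    [[0.55, 0, 0], 0],
    [[0, 0, 0], 0],
    [[0, 0, 0], 0],
  ],
  fingers=0,
)

```text
time_s: 28.88
tcp_pos: [0.5628, -0.1007, 0.0794]
eef_rot: [-163.6, 89.9, -163.9]
contact_force: [0.3, -0.2, 1.2]
gripper_width: 0.0874
```

Run:
```python
from h import *
plan(.5662,-.1026,.0355,-1.1)
cv2.imwrite("pics/w3.png",capture("wrist"))
```

```text
t=28.88 tcp [ 0.5628 -0.1007  0.0794] a0=-0.3 d= [ 2.2  -0.1   0.17] turn=0.13 F [ 0.3 -0.2  1.2] w=0.0874
```

View pics/w3.png

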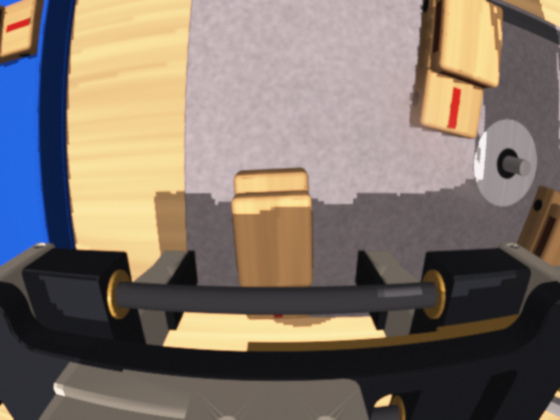

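The body is centred at (273,240). The hood mark suggests a heading of about +2 degrees, so I turn slightly and grip.

>>> step_arm(
  steps=[
    [[0.9, -0.05, 0.17], -0.35],
    [[0.8, 0, 0], 0],
    [[0.45, 0, 0], 0],
    [[0.05, 0, 0], 0],
    [[0, 0, 0], 0],
  ],
)

```text
time_s: 29.35
tcp_pos: [0.5667, -0.1016, 0.0361]
eef_rot: [-141.6, 90.0, -139.8]
contact_force: [0.9, -0.1, 0.4]
gripper_width: 0.0874
```

>>> step_arm(
  steps=[
    [[0, 0, 0], 0],
    [[0, 0, 0], 0],
    [[0, 0, 0], 0],
    [[0, 0, 0], 0],
    [[0, 0, 0], 0],
    [[0, 0, 0], 0],
    [[0, 0, 0], 0],
    [[0, 0, 0], 0],
  ],
  fingers=1,
  grip_force=20,
)

```text
time_s: 30.02
tcp_pos: [0.5667, -0.1014, 0.0359]
eef_rot: [-68.3, 90.0, -66.6]
contact_force: [-1.1, -0.7, 0.9]
gripper_width: 0.0438
```

>>> step_arm(
  steps=[
    [[-0.3, 0, 0], 0],
    [[-0.6, 0, 0], 0],
    [[-0.8, 0, 0], 0],
    [[-1, 0, 0], 0],
    [[-1, 0, 0], 0],
    [[-0.5, 0, 0], 0],
    [[0, 0, 0], 0],
    [[0, 0, 0], 0],
    [[0, 0, 0], 0],
    [[0, 0, 0], 0],
    [[0, 0, 0], 0],
  ],
)

```text
time_s: 30.93
tcp_pos: [0.5659, -0.1014, 0.1184]
eef_rot: [-177.9, 89.9, -176.2]
contact_force: [-0.0, -0.3, -5.2]
gripper_width: 0.0437
```

Run:
```python
from h import *
look()
plan(.464,.342,.12,95.2)
plan(.462,-.331,.12,86)
```

```text
Fz [-5.5 -6.5 -6.  -6.2 -5.2 -5.7] mean -5.85 w 0.0440
t=31.23 tcp [ 0.5666 -0.1014  0.1195] a0=1.7 d= [-2.000e-02  2.231e+01 -4.460e+00] turn=14.42 F [-1.2 -0.2 -5.7] w=0.0440
t=31.23 tcp [ 0.5666 -0.1014  0.1195] a0=1.7 d= [ -0.02 -11.32  -5.57] turn=-14.05 F [-1.2 -0.2 -5.7] w=0.0440
```

The mean is -5.85 N, so it has ballast. It goes to the second slot in blue.

>>> step_arm(
  steps=[
    [[0, -0.943, -0.443], 0],
    [[0, -0.943, -0.443], 0],
    [[0, -0.943, -0.443], 0],
    [[0, -0.943, -0.443], 0],
    [[0, -0.943, -0.443], 0],
    [[0, -0.943, -0.443], 0],
    [[0, -0.943, -0.443], 0],
    [[0, -0.943, -0.443], 0],
    [[0, -0.943, -0.443], 0],
    [[0, -0.943, -0.443], 0],
    [[0, -0.943, -0.443], 0],
    [[0, -0.943, -0.443], 0],
    [[0, 0, 0], -1],
    [[0, 0, 0], -1],
    [[0, 0, 0], -1],
    [[0, 0, 0], -1],
    [[0, 0, 0], -1],
    [[0, 0, 0], -1],
    [[0, 0, 0], -1],
    [[0, 0, 0], -1],
  ],
)

```text
time_s: 32.9
tcp_pos: [0.4672, -0.3308, 0.1198]
eef_rot: [6.8, 90.0, 56.8]
contact_force: [-1.0, 0.7, -5.7]
gripper_width: 0.0442
```

>>> step_arm(
  steps=[
    [[0, 0, 0], -1],
    [[0, 0, 0], -1],
    [[0, 0, 0], -1],
    [[0, 0, 0], -1],
    [[0, 0, 0], -1],
    [[0, 0, 0], -1],
    [[0, 0, 0], -0.05],
    [[0, 0, 0], 0],
    [[0, 0, 0], 0],
  ],
)

```text
time_s: 33.65
tcp_pos: [0.4672, -0.3308, 0.1198]
eef_rot: [-22.7, 90.0, 63.2]
contact_force: [-0.9, 0.0, -6.7]
gripper_width: 0.0438
```

Run:
```python
from h import *
plan(.468,-.331,.031,86)
cv2.imwrite("pics/t3.png",np.hstack([capture("scene")[100:400,100:500],capture("wrist")[:300,:400]]))
```

```text
t=33.65 tcp [ 0.4672 -0.3308  0.1198] a0=85.8 d= [ 4.44 -0.04 -0.01] turn=-0.03 F [-0.9  0.  -6.7] w=0.0438
```

View pics/t3.png

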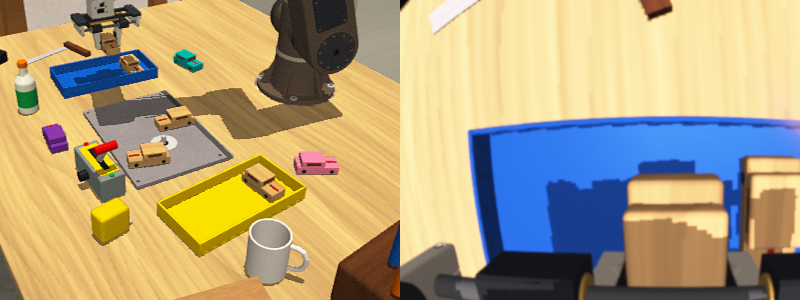

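The placed body, at wrist px (770,205), is clear of the held one. I lower.

>>> step_arm(
  steps=[
    [[1, 0, 0], 0],
    [[1, 0, 0], 0],
    [[1, 0, 0], 0],
    [[0.7, 0, 0], 0],
    [[0.4, 0, 0], 0],
    [[0.2, 0, 0], 0],
    [[0.1, 0, 0], 0],
    [[0.06, 0, 0], 0],
    [[0, 0, 0], 0],
    [[0, 0, 0], 0],
  ],
)

```text
time_s: 34.58
tcp_pos: [0.4678, -0.331, 0.0314]
eef_rot: [-105.3, 89.9, -19.3]
contact_force: [0.4, -0.5, -5.9]
gripper_width: 0.0439
```

>>> step_arm(
  steps=[
    [[0, 0, 0], 0],
    [[0, 0, 0], 0],
    [[0, 0, 0], 0],
    [[0, 0, 0], 0],
  ],
  fingers=0.39,
)

```text
time_s: 34.92
tcp_pos: [0.4678, -0.331, 0.0313]
eef_rot: [-109.6, 89.9, -23.6]
contact_force: [-0.1, -0.3, -0.7]
gripper_width: 0.053
```

>>> step_arm(
  steps=[
    [[-0.6, 0, 0], 0],
    [[-1, 0, 0], 0],
    [[-1, 0, 0], 0],
    [[-1, 0, 0], 0],
    [[-1, 0, 0], 0],
    [[0, 0, 0], 1],
    [[0, 0, 0], 1],
    [[0, 0, 0], 1],
    [[0, 0, 0], 1],
    [[0, 0, 0], 1],
    [[0, 0, 0], 1],
    [[0, 0, 0], 1],
    [[0, 0, 0], 1],
    [[0, 0, 0], 1],
    [[0, 0, 0], 1],
    [[0, 0, 0], 1],
    [[0, 0, 0], 1],
    [[0, 0, 0], 1],
    [[0, 0, 0], 1],
    [[0, 0, 0], 1],
  ],
)

```text
time_s: 36.58
tcp_pos: [0.4674, -0.3309, 0.1229]
eef_rot: [-20.7, 90.0, -24.9]
contact_force: [0.4, -0.1, -0.7]
gripper_width: 0.0534
```

Run:
```python
from h import *
cars("c4")
plan(.4389,.0144,.08,-7.9)
```

```text
car px [283. 173.] xy [0.5125 0.0215] head -92.0 LxW 0.383 0.269 area 1166 red 0 
car px [266. 179.] xy [0.5763 0.1225] head -17.6 LxW 0.099 0.045 area 503 red 9 [ 0.034 -0.011]
car px [365. 220.] xy [ 0.4556 -0.1618] head 178.8 LxW 0.161 0.018 area 329 red 0 
car px [304. 225.] xy [0.4389 0.0144] head -7.9 LxW 0.100 0.045 area 521 red 11 [ 0.035 -0.005]
t=36.63 tcp [ 0.4673 -0.3309  0.1229] a0=-4.7 d= [ 2.14 17.09 -2.83] turn=0.53 F [ 0.3 -0.2  0.1] w=0.0533
```

View pics/c4.png

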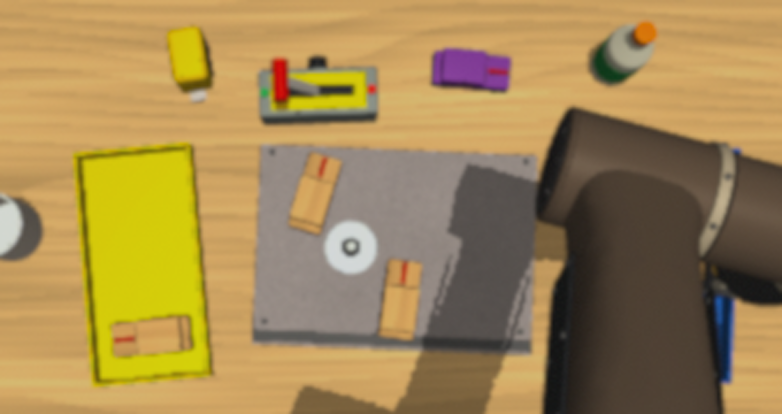

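Two bodies are left on the plate. The next is at (0.439, 0.014).

>>> step_arm(
  steps=[
    [[0, 1, -0.166], 0],
    [[0, 1, -0.166], 0],
    [[0, 1, -0.166], 0],
    [[0, 1, -0.166], 0],
    [[0, 1, -0.166], 0],
    [[0, 1, -0.166], 0],
    [[0, 1, -0.166], 0],
    [[0, 1, -0.166], 0],
    [[0, 1, -0.166], 0],
    [[0, 1, -0.166], 0],
    [[0, 1, -0.166], 0],
    [[0, 1, -0.166], 0],
    [[0, 1, -0.166], 0],
    [[0, 1, -0.166], 0],
    [[0, 1, -0.166], 0],
    [[0, 1, -0.166], 0],
    [[0, 1, -0.166], 0],
    [[0.6, 0.09, 0], 0.53],
    [[1, 0, 0], 0],
    [[0.54, 0, 0], 0],
  ],
  fingers=0,
)

```text
time_s: 38.3
tcp_pos: [0.4344, 0.0146, 0.079]
eef_rot: [53.0, 90.0, 46.0]
contact_force: [-1.2, 0.2, -0.8]
gripper_width: 0.0877
```

>>> step_arm(
  steps=[
    [[0, 0, 0], 0],
    [[0, 0, 0], 0],
  ],
)

```text
time_s: 38.47
tcp_pos: [0.4345, 0.014, 0.0798]
eef_rot: [-133.4, 89.9, -140.5]
contact_force: [0.2, -0.4, -0.1]
gripper_width: 0.0882
```

Run:
```python
from h import *
plan(.4389,.0144,.0355,-7)
cv2.imwrite("pics/w4.png",capture("wrist"))
```

```text
t=38.47 tcp [0.4345 0.014  0.0798] a0=-7.0 d= [2.22 0.05 0.22] turn=-0.01 F [ 0.2 -0.4 -0.1] w=0.0882
```

View pics/w4.png

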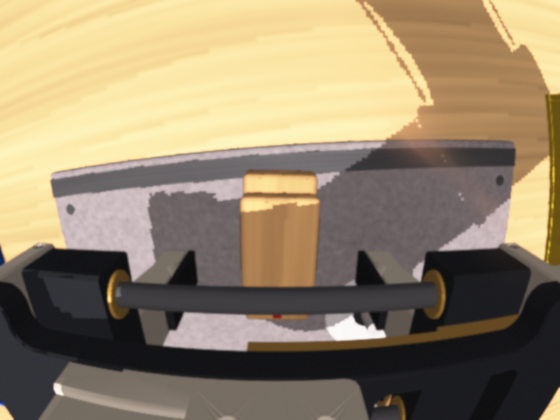

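The body is centred and aligned at (280,245), so I grip it.

>>> step_arm(
  steps=[
    [[0.9, 0.05, 0.22], 0],
    [[0.8, 0, 0], 0],
    [[0.45, 0, 0], 0],
    [[0.05, 0, 0], 0],
    [[0, 0, 0], 0],
  ],
)

```text
time_s: 38.93
tcp_pos: [0.4395, 0.0145, 0.0362]
eef_rot: [-12.0, 90.0, -19.1]
contact_force: [-0.6, 0.2, 0.1]
gripper_width: 0.0877
```

>>> step_arm(
  steps=[
    [[0, 0, 0], 0],
    [[0, 0, 0], 0],
    [[0, 0, 0], 0],
    [[0, 0, 0], 0],
    [[0, 0, 0], 0],
    [[0, 0, 0], 0],
    [[0, 0, 0], 0],
    [[0, 0, 0], 0],
  ],
  fingers=1,
  grip_force=20,
)

```text
time_s: 39.6
tcp_pos: [0.4392, 0.0146, 0.0358]
eef_rot: [44.3, 90.0, 37.1]
contact_force: [-0.6, 1.0, 1.0]
gripper_width: 0.0438
```

>>> step_arm(
  steps=[
    [[-0.3, 0, 0], 0],
    [[-0.6, 0, 0], 0],
    [[-0.8, 0, 0], 0],
    [[-1, 0, 0], 0],
    [[-1, 0, 0], 0],
    [[-0.5, 0, 0], 0],
    [[0, 0, 0], 0],
    [[0, 0, 0], 0],
    [[0, 0, 0], 0],
    [[0, 0, 0], 0],
    [[0, 0, 0], 0],
  ],
)

```text
time_s: 40.52
tcp_pos: [0.4385, 0.0143, 0.1188]
eef_rot: [-149.9, 89.9, -157.0]
contact_force: [0.5, -0.2, -5.5]
gripper_width: 0.0441
```

Run:
```python
from h import *
look()
plan(.469,.3425,.12,95.2)
plan(.542,-.3365,.12,86)
```

```text
Fz [-5.3 -4.5 -5.1 -4.8 -4.4 -5.7] mean -4.97 w 0.0438
t=40.82 tcp [0.439  0.0145 0.1195] a0=-7.2 d= [-0.03 16.46 -0.56] turn=12.94 F [ 0.1 -0.8 -5.7] w=0.0438
t=40.82 tcp [0.439  0.0145 0.1195] a0=-7.2 d= [ -0.02 -16.77   7.3 ] turn=14.47 F [ 0.1 -0.8 -5.7] w=0.0438
```

The mean is -5.0 N, so it has ballast. It goes to the third slot in blue, (0.543, -0.337).

>>> step_arm(
  steps=[
    [[0, -0.986, 0.43], 0],
    [[0, -0.986, 0.43], 0],
    [[0, -0.986, 0.43], 0],
    [[0, -0.986, 0.43], 0],
    [[0, -0.986, 0.43], 0],
    [[0, -0.986, 0.43], 0],
    [[0, -0.986, 0.43], 0],
    [[0, -0.986, 0.43], 0],
    [[0, -0.986, 0.43], 0],
    [[0, -0.986, 0.43], 0],
    [[0, -0.986, 0.43], 0],
    [[0, -0.986, 0.43], 0],
    [[0, -0.986, 0.43], 0],
    [[0, -0.986, 0.43], 0],
    [[0, -0.986, 0.43], 0],
    [[0, -0.986, 0.43], 0],
    [[0, -0.986, 0.43], 0],
    [[0, 0, 0], -1],
    [[0, 0, 0], -1],
    [[0, 0, 0], -1],
  ],
)

```text
time_s: 42.48
tcp_pos: [0.542, -0.3368, 0.1188]
eef_rot: [148.1, 89.9, 159.1]
contact_force: [0.0, 1.2, -5.6]
gripper_width: 0.0439
```

>>> step_arm(
  steps=[
    [[0, 0, 0], -1],
    [[0, 0, 0], -1],
    [[0, 0, 0], -1],
    [[0, 0, 0], -1],
    [[0, 0, 0], -1],
    [[0, 0, 0], -1],
    [[0, 0, 0], -1],
    [[0, 0, 0], -1],
    [[0, 0, 0], -1],
    [[0, 0, 0], -1],
    [[0, 0, 0], -1],
    [[0, 0, 0], -1],
    [[0, 0, 0], -0.53],
    [[0, 0, 0], 0],
    [[0, 0, 0], 0],
  ],
)

```text
time_s: 43.73
tcp_pos: [0.5422, -0.3362, 0.1193]
eef_rot: [70.6, 90.0, 156.5]
contact_force: [0.7, -0.5, -5.1]
gripper_width: 0.0439
```

Run:
```python
from h import *
plan(.543,-.337,.031,86)
cv2.imwrite("pics/t4.png",np.hstack([capture("scene")[100:400,100:500],capture("wrist")[:300,:400]]))
```

```text
t=43.73 tcp [ 0.5422 -0.3362  0.1193] a0=85.9 d= [ 4.42 -0.04 -0.04] turn=-0.02 F [ 0.7 -0.5 -5.1] w=0.0439
```

View pics/t4.png

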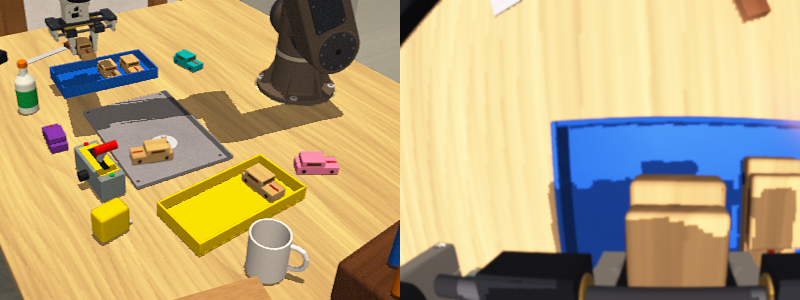

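Free floor lies below the held body, and its neighbour is a slot away. The last body on the plate may have moved a little, so I will measure it again. I lower.

>>> step_arm(
  steps=[
    [[1, 0, 0], 0],
    [[1, 0, 0], 0],
    [[1, 0, 0], 0],
    [[0.7, 0, 0], 0],
    [[0.4, 0, 0], 0],
    [[0.2, 0, 0], 0],
    [[0.1, 0, 0], 0],
    [[0.04, 0, 0], 0],
    [[0, 0, 0], 0],
    [[0, 0, 0], 0],
  ],
)

```text
time_s: 44.67
tcp_pos: [0.543, -0.3365, 0.0319]
eef_rot: [-105.2, 89.9, -19.2]
contact_force: [-0.8, 0.0, -4.9]
gripper_width: 0.044
```

>>> step_arm(
  steps=[
    [[0, 0, 0], 0],
    [[0, 0, 0], 0],
    [[0, 0, 0], 0],
    [[0, 0, 0], 0],
  ],
  fingers=0.39,
)

```text
time_s: 45.0
tcp_pos: [0.543, -0.3365, 0.0318]
eef_rot: [-108.6, 89.9, -22.6]
contact_force: [-0.7, 0.1, -0.1]
gripper_width: 0.0532
```

>>> step_arm(
  steps=[
    [[-0.6, 0, 0], 0],
    [[-1, 0, 0], 0],
    [[-1, 0, 0], 0],
    [[-1, 0, 0], 0],
    [[-1, 0, 0], 0],
    [[0, 0, 0], 1],
    [[0, 0, 0], 1],
    [[0, 0, 0], 1],
    [[0, 0, 0], 1],
    [[0, 0, 0], 1],
    [[0, 0, 0], 1],
    [[0, 0, 0], 1],
    [[0, 0, 0], 1],
    [[0, 0, 0], 1],
    [[0, 0, 0], 1],
    [[0, 0, 0], 1],
    [[0, 0, 0], 1],
    [[0, 0, 0], 1],
    [[0, 0, 0], 1],
    [[0, 0, 0], 1],
  ],
)

```text
time_s: 46.67
tcp_pos: [0.5426, -0.3364, 0.1242]
eef_rot: [-22.9, 89.9, -27.1]
contact_force: [0.4, 0.8, 0.2]
gripper_width: 0.0532
```

Run:
```python
from h import *
cars("c5")
plan(.5763,.1224,.10,-17.6)
```

```text
car px [305. 183.] xy [0.5136 0.0195] head -91.6 LxW 0.389 0.268 area 1600 red 0 
car px [274. 189.] xy [0.5458 0.1015] head -14.6 LxW 0.099 0.045 area 490 red 9 [ 0.034 -0.01 ]
t=46.72 tcp [ 0.5426 -0.3364  0.1242] a0=-4.7 d= [ 1.2 23.  -0.2] turn=2.15 F [ 0.6 -0.1 -0.1] w=0.0533
```

View pics/c5.png

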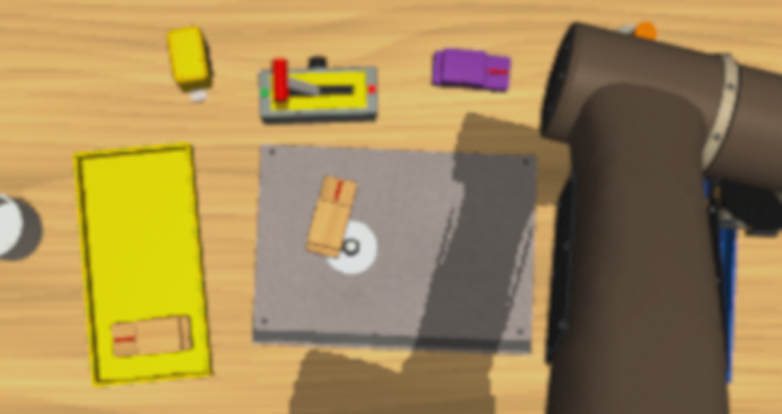

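The last body has been knocked to (0.546, 0.1015), heading about -16 degrees, close to the cutter at (0.506, 0.076). In the body's frame the cutter is 32 mm behind the middle and 34 mm to the side, so the pads (±10 mm) clear it. I use the new position.

Run:
```python
from h import *
plan(.548,.101,.09,-16)
```

```text
t=46.72 tcp [ 0.5426 -0.3364  0.1242] a0=-4.7 d= [ 1.7  21.82 -1.52] turn=1.88 F [ 0.6 -0.1 -0.1] w=0.0533
```

>>> step_arm(
  steps=[
    [[0, 1, -0.07], 0],
    [[0, 1, -0.07], 0],
    [[0, 1, -0.07], 0],
    [[0, 1, -0.07], 0],
    [[0, 1, -0.07], 0],
    [[0, 1, -0.07], 0],
    [[0, 1, -0.07], 0],
    [[0, 1, -0.07], 0],
    [[0, 1, -0.07], 0],
    [[0, 1, -0.07], 0],
    [[0, 1, -0.07], 0],
    [[0, 1, -0.07], 0],
    [[0, 1, -0.07], 0],
    [[0, 1, -0.07], 0],
    [[0, 1, -0.07], 0],
    [[0, 1, -0.07], 0],
    [[0, 1, -0.07], 0],
    [[0, 1, -0.07], 0],
    [[0, 1, -0.07], 0],
    [[0, 1, -0.07], 0],
  ],
  fingers=0,
)

```text
time_s: 48.38
tcp_pos: [0.5424, 0.0658, 0.124]
eef_rot: [22.2, 89.9, 18.4]
contact_force: [0.3, -0.6, -0.2]
gripper_width: 0.0876
```

>>> step_arm(
  steps=[
    [[0, 0.91, -0.06], 0],
    [[0, 0.91, -0.06], 0],
    [[0.5, 0, 0], 0.94],
    [[0.9, 0, 0], 0.94],
    [[0.3, 0, 0], 0],
    [[0, 0, 0], 0],
    [[0, 0, 0], 0],
  ],
)

```text
time_s: 48.97
tcp_pos: [0.5425, 0.1009, 0.0894]
eef_rot: [-96.9, 90.0, -111.9]
contact_force: [-0.1, 0.7, 0.6]
gripper_width: 0.0878
```

Run:
```python
from h import *
plan(.548,.101,.0355,-16)
cv2.imwrite("pics/w5.png",capture("wrist"))
```

```text
t=48.97 tcp [0.5425 0.1009 0.0894] a0=-15.0 d= [2.7  0.08 0.27] turn=0.16 F [-0.1  0.7  0.6] w=0.0878
```

View pics/w5.png

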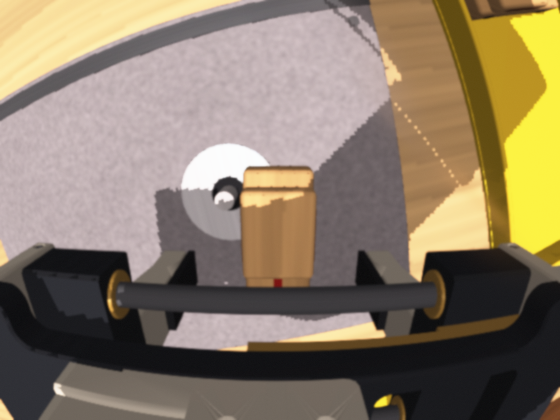

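The body is centred at (278,230). The cutter at (228,195) is behind and to the left of it, clear of the left finger's path.

>>> step_arm(
  steps=[
    [[0.6, 0.06, 0.27], 0.16],
    [[0.9, 0, 0], 0],
    [0.7, 0],
  ],
)

```text
schema error: expected a list
```

>>> step_arm(
  steps=[
    [[0.6, 0.06, 0.27], 0.16],
    [[0.9, 0, 0], 0],
    [[0.7, 0, 0], 0],
    [[0.4, 0, 0], 0],
    [[0.1, 0, 0], 0],
    [[0, 0, 0], 0],
  ],
)

```text
time_s: 49.52
tcp_pos: [0.5479, 0.1007, 0.0346]
eef_rot: [-126.1, 89.9, -142.3]
contact_force: [-0.7, -0.1, 0.6]
gripper_width: 0.0878
```

>>> step_arm(
  steps=[
    [[0, 0, 0], 0],
    [[0, 0, 0], 0],
    [[0, 0, 0], 0],
    [[0, 0, 0], 0],
    [[0, 0, 0], 0],
    [[0, 0, 0], 0],
    [[0, 0, 0], 0],
    [[0, 0, 0], 0],
  ],
  fingers=1,
  grip_force=20,
)

```text
time_s: 50.18
tcp_pos: [0.5479, 0.1009, 0.0351]
eef_rot: [33.0, 90.0, 16.8]
contact_force: [0.2, 0.1, 1.5]
gripper_width: 0.0439
```

>>> step_arm(
  steps=[
    [[-0.3, 0, 0], 0],
    [[-0.6, 0, 0], 0],
    [[-0.8, 0, 0], 0],
    [[-1, 0, 0], 0],
    [[-1, 0, 0], 0],
    [[-0.5, 0, 0], 0],
    [[0, 0, 0], 0],
    [[0, 0, 0], 0],
    [[0, 0, 0], 0],
    [[0, 0, 0], 0],
    [[0, 0, 0], 0],
  ],
)

```text
time_s: 51.1
tcp_pos: [0.5473, 0.1006, 0.1178]
eef_rot: [-137.6, 89.9, -153.8]
contact_force: [0.4, -0.4, -1.9]
gripper_width: 0.0439
```

Run:
```python
from h import *
look()
plan(.500,.345,.12,95.2)
```

```text
Fz [-1.6 -2.7 -2.3 -1.2 -1.7 -0.4] mean -1.64 w 0.0444
t=51.40 tcp [0.5478 0.1009 0.1187] a0=-16.2 d= [-0.07 11.05 -5.7 ] turn=11.43 F [-0.1 -0.8 -0.4] w=0.0444
```

The mean is -1.6 N, so it is plain and goes to the middle of the yellow tray.

>>> step_arm(
  steps=[
    [[0, 0.92, -0.475], 0],
    [[0, 0.92, -0.475], 0],
    [[0, 0.92, -0.475], 0],
    [[0, 0.92, -0.475], 0],
    [[0, 0.92, -0.475], 0],
    [[0, 0.92, -0.475], 0],
    [[0, 0.92, -0.475], 0],
    [[0, 0.92, -0.475], 0],
    [[0, 0.92, -0.475], 0],
    [[0, 0.92, -0.475], 0],
    [[0, 0.92, -0.475], 0],
    [[0, 0.92, -0.475], 0],
    [[0, 0, 0], -1],
    [[0, 0, 0], -1],
    [[0, 0, 0], -1],
    [[0, 0, 0], -1],
    [[0, 0, 0], -1],
    [[0, 0, 0], -1],
    [[0, 0, 0], -1],
    [[0, 0, 0], -1],
  ],
)

```text
time_s: 53.07
tcp_pos: [0.5, 0.3447, 0.1189]
eef_rot: [-171.4, 90.0, -139.3]
contact_force: [-0.1, 0.5, -2.0]
gripper_width: 0.0442
```

>>> step_arm(
  steps=[
    [[0, 0, 0], -1],
    [[0, 0, 0], -1],
    [[0, 0, 0], -1],
    [[0, 0, 0], -1],
    [[0, 0, 0], -1],
    [[0, 0, 0], -1],
    [[0, 0, 0], -1],
    [[0, 0, 0], -1],
    [[0, 0, 0], -1],
    [[0, 0, 0], -1],
    [[0, 0, 0], -0.57],
    [[0, 0, 0], 0],
    [[0, 0, 0], 0],
  ],
)

```text
time_s: 54.15
tcp_pos: [0.5, 0.3447, 0.1189]
eef_rot: [105.9, 90.0, -159.0]
contact_force: [-1.2, -0.3, -1.6]
gripper_width: 0.0439
```

Run:
```python
from h import *
plan(.5,.345,.031,95.2)
cv2.imwrite("pics/t5.png",np.hstack([capture("scene")[100:400,100:500],capture("wrist")[:300,:400]]))
```

```text
t=54.15 tcp [0.5    0.3447 0.1189] a0=95.1 d= [4.39 0.   0.01] turn=-0.02 F [-1.2 -0.3 -1.6] w=0.0439
```

View pics/t5.png

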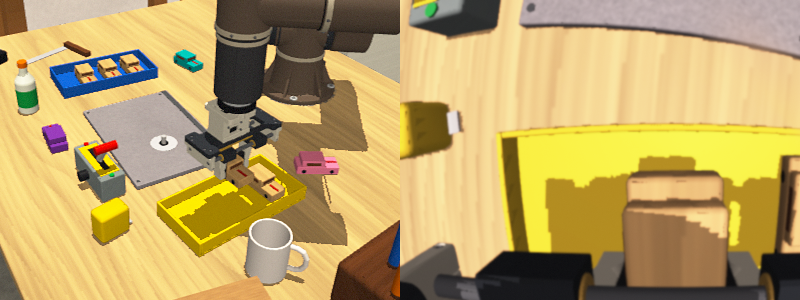

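The plate is clear and three bodies sit in the blue tray. The last body is over free yellow floor, so I lower it.

>>> step_arm(
  steps=[
    [[1, 0, 0], 0],
    [[1, 0, 0], 0],
    [[1, 0, 0], 0],
    [[0.7, 0, 0], 0],
    [[0.4, 0, 0], 0],
    [[0.2, 0, 0], 0],
    [[0.1, 0, 0], 0],
    [[0.05, 0, 0], 0],
    [[0, 0, 0], 0],
    [[0, 0, 0], 0],
  ],
)

```text
time_s: 55.08
tcp_pos: [0.5005, 0.3452, 0.0308]
eef_rot: [-47.4, 89.9, 47.8]
contact_force: [-0.1, -0.6, -0.9]
gripper_width: 0.0439
```

>>> step_arm(
  steps=[
    [[0, 0, 0], 0],
    [[0, 0, 0], 0],
    [[0, 0, 0], 0],
    [[0, 0, 0], 0],
  ],
  fingers=0.37,
)

```text
time_s: 55.42
tcp_pos: [0.5003, 0.3449, 0.0304]
eef_rot: [-49.2, 90.0, 46.0]
contact_force: [-1.0, -0.7, -0.5]
gripper_width: 0.0552
```

>>> step_arm(
  steps=[
    [[-0.6, 0, 0], 0],
    [[-1, 0, 0], 0],
    [[-1, 0, 0], 0],
    [[-1, 0, 0], 0],
    [[-1, 0, 0], 0],
    [[-1, 0, 0], 0],
    [[-1, 0, 0], 0],
    [[-1, 0, 0], 0],
    [[-1, 0, 0], 0],
    [[-1, 0, 0], 0],
    [[0, 0, 0], 1],
    [[0, 0, 0], 1],
    [[0, 0, 0], 1],
    [[0, 0, 0], 1],
    [[0, 0, 0], 1],
    [[0, 0, 0], 1],
    [[0, 0, 0], 1],
    [[0, 0, 0], 1],
    [[0, 0, 0], 1],
    [[0, 0, 0], 1],
  ],
)

```text
time_s: 57.08
tcp_pos: [0.5, 0.3447, 0.2221]
eef_rot: [26.4, 90.0, 61.3]
contact_force: [-0.7, -0.3, 0.1]
gripper_width: 0.0551
```

Run:
```python
from h import *
plan(.70,.225,.22,0)
cv2.imwrite("pics/t6.png",capture("scene")[100:400,80:560])
a=capture("top")
C=cam("top")
for i,s,c,m in blobs(mask(a,(0,200,110),(6,255,255))[110:160,220:300].copy(),15): print(c+[220,110],toplane(c+[220,110],.119).round(3))
```

```text
t=57.08 tcp [0.5    0.3447 0.2221] a0=34.9 d= [  0.1  -10.63   4.78] turn=5.82 F [-0.7 -0.3  0.1] w=0.0551
[251.6        129.31764706] [[0.7   0.159 0.119]]
```

View pics/t6.png

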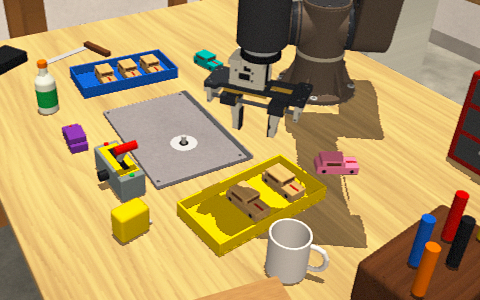

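All five are sorted: three in blue, two in yellow, and the plate is clear. Now I switch the isolator on, coming from the +y side of the bar (measured y ≈ 0.158).

>>> step_arm(
  steps=[
    [[0, 0, 0], 1],
    [[0, 0, 0], 1],
    [[0, 0, 0], 1],
    [[0, 0, 0], 1],
    [[0, 0, 0], 1],
    [[0, 0, 0], 0.82],
    [[0, -0.55, 0.9], 0],
    [[0, -0.55, 0.9], 0],
    [[0, -0.55, 0.9], 0],
    [[0, -0.55, 0.9], 0],
    [[0, -0.55, 0.9], 0],
    [[0, -0.55, 0.9], 0],
    [[0, -0.55, 0.9], 0],
    [[0, -0.55, 0.9], 0],
    [[0, -0.55, 0.9], 0],
    [[0, -0.55, 0.9], 0],
    [[0, -0.55, 0.95], 0],
    [[0, 0, 0], 0],
    [[0, 0, 0], 0],
  ],
  fingers=1,
)

```text
time_s: 58.77
tcp_pos: [0.7002, 0.2238, 0.2211]
eef_rot: [-152.6, 89.9, -152.3]
contact_force: [0.1, -0.4, 0.9]
gripper_width: 0.0004
```

Run:
```python
from h import *
plan(.70,.225,.1235,0)
```

```text
t=58.77 tcp [0.7002 0.2238 0.2211] a0=0.4 d= [ 4.88  0.06 -0.01] turn=0.06 F [ 0.1 -0.4  0.9] w=0.0004
```

>>> step_arm(
  steps=[
    [[1, 0, 0], 0],
    [[1, 0, 0], 0],
    [[1, 0, 0], 0],
    [[1, 0, 0], 0],
    [[0.7, 0, 0], 0],
    [[0.2, 0, 0], 0],
    [[0, 0, 0], 0],
    [[0, -0.4, 0], 0],
    [[0, -0.4, 0], 0],
    [[0, -0.3, 0], 0],
    [[0, -0.2, 0], 0],
    [[0, -0.15, 0], 0],
    [[0, -0.15, 0], 0],
    [[0, -0.15, 0], 0],
    [[0, -0.15, 0], 0],
    [[0, -0.15, 0], 0],
    [[0, -0.15, 0], 0],
    [[0, -0.15, 0], 0],
    [[0, -0.15, 0], 0],
    [[0, -0.15, 0], 0],
  ],
)

```text
time_s: 60.43
tcp_pos: [0.702, 0.1752, 0.1267]
eef_rot: [35.4, 89.5, 35.8]
contact_force: [-1.3, 11.8, 9.8]
gripper_width: 0.0003
```

>>> step_arm(
  steps=[
    [[0, -0.15, 0], 0],
    [[0, -0.15, 0], 0],
    [[0, -0.15, 0], 0],
    [[0, -0.15, 0], 0],
    [[0, -0.15, 0], 0],
    [[0, -0.15, 0], 0],
    [[0, -0.15, 0], 0],
    [[0, -0.15, 0], 0],
    [[0, -0.15, 0], 0],
    [[0, -0.15, 0], 0],
    [[0, -0.15, 0], 0],
    [[0, -0.15, 0], 0],
    [[0, -0.15, 0], 0],
    [[0, 0, 0], 0],
  ],
)

```text
time_s: 61.6
tcp_pos: [0.7, 0.1319, 0.1238]
eef_rot: [-150.8, 90.0, -150.6]
contact_force: [0.5, 0.4, 0.5]
gripper_width: 0.0005
```

Run:
```python
from h import *
plan(.70,.13,.1235,0)
```

```text
t=61.60 tcp [0.7    0.1319 0.1238] a0=0.2 d= [ 0.02 -0.1   0.  ] turn=0.04 F [0.5 0.4 0.5] w=0.0005
```

The force is back to zero, so the handle has snapped over. I go up, move aside and check.

>>> step_arm(
  steps=[
    [[0, 0.3, 0], 0],
    [[-1, 0.2, 0], 0],
    [[-1, 0, 0], 0],
    [[-1, 0, 0], 0],
    [[-1, 0, 0], 0],
    [[-1, 0, 0], 0],
    [[-1, 0, 0], 0],
    [[0, 1, -1], 0],
    [[0, 1, -1], 0],
    [[0, 1, -1], 0],
    [[0, 1, -1], 0],
    [[0, 1, -1], 0],
    [[0, 1, -1], 0],
    [[0, 1, -1], 0],
    [[0, 1, -0.5], 0],
    [[0, 1, 0], 0],
    [[0, 1, 0], 0],
    [[0, 1, 0], 0],
    [[0, 0, 0], 0],
    [[0, 0, 0], 0],
  ],
)

```text
time_s: 63.27
tcp_pos: [0.5494, 0.3635, 0.243]
eef_rot: [-125.4, 89.9, -125.0]
contact_force: [-0.7, -0.0, -0.8]
gripper_width: 0.0009
```

Run:
```python
from h import *
plan(.70,.13,.1235,0)
a=capture("top"); b=capture("scene")
cv2.imwrite("pics/end_top.png",cv2.resize(a[80:300,100:500],None,fx=2,fy=2)); cv2.imwrite("pics/end_scene.png",cv2.resize(b[100:400,80:480],None,fx=2,fy=2))
for i,s,c,m in blobs(mask(a,(0,200,110),(6,255,255))[110:160,220:300].copy(),15): print(s[4],c+[220,110],toplane(c+[220,110],.119).round(3))
cars(base=.005,poly=[[.345,-.40],[.352,-.255],[.62,-.275],[.612,-.41]])
cars(base=.005,poly=[[.345,.275],[.345,.40],[.62,.42],[.63,.29]])
```

```text
t=63.27 tcp [0.5494 0.3635 0.243 ] a0=0.3 d= [  5.98 -11.72   7.46] turn=0.06 F [-0.7 -0.  -0.8] w=0.0009
90 [283.27777778 128.03333333] [[0.703 0.072 0.119]]
car px [422. 188.] xy [ 0.5442 -0.3344] head 85.1 LxW 0.099 0.043 area 477 red 9 [0.002 0.032]
car px [421. 214.] xy [ 0.4672 -0.3294] head 89.4 LxW 0.097 0.041 area 474 red 7 [0.003 0.032]
car px [420. 239.] xy [ 0.394  -0.3244] head 89.4 LxW 0.097 0.041 area 466 red 12 [0.001 0.034]
car px [206. 182.] xy [0.5688 0.3016] head 179.8 LxW 0.071 0.038 area 273 red 0 
car px [188. 202.] xy [0.5132 0.3503] head 89.4 LxW 0.118 0.077 area 767 red 11 [-0.015  0.026]
car px [191. 244.] xy [0.3817 0.3403] head 96.5 LxW 0.122 0.072 area 824 red 9 [0.011 0.026]
```

View pics/end_top.png

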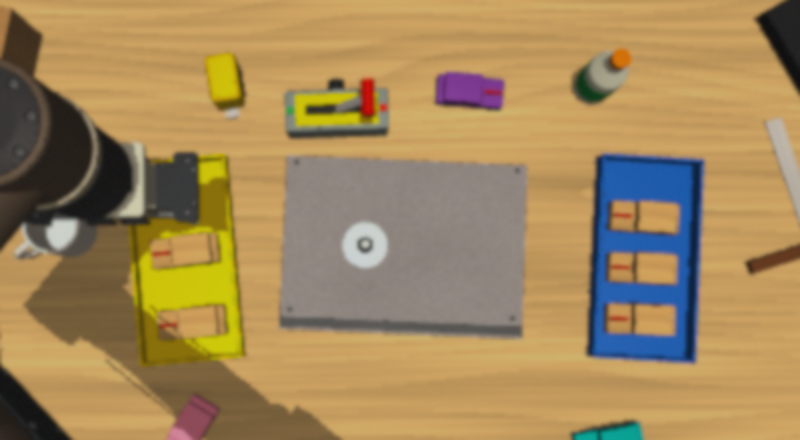

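View pics/end_scene.png

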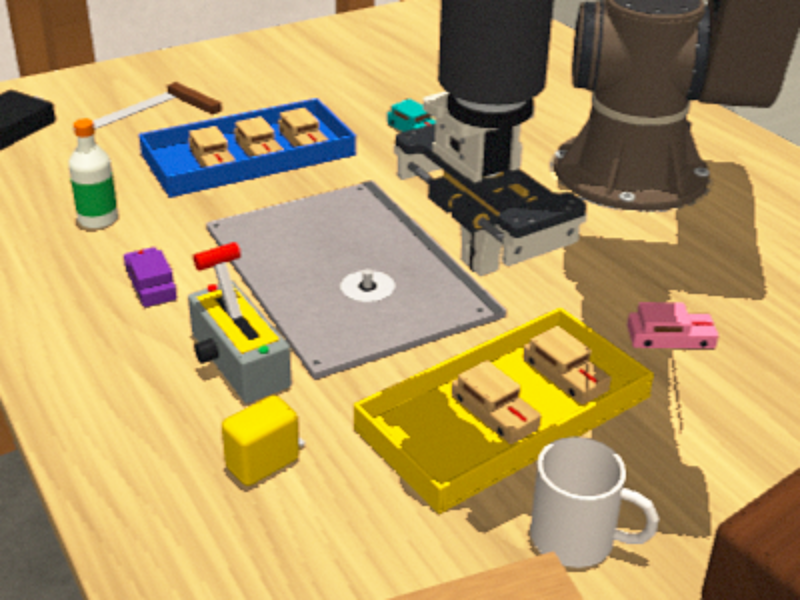

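The top view shows the handle back at its first "on" position: bar at (0.703, 0.072), the same pixel (283,128) as at the start. Three bodies lie flat in blue at about (643,215), (643,268) and (641,320), and two in yellow at (185,250) and (192,322). The plate is empty, the bystanders are where they were, and the arm is clear. I hand in the job.

Run:
```python
from h import *
print(close_job())
```

```text
the job is handed in; nothing more can be done
None
```

The job is done and handed in at about 63 s. I switched the isolator off, sorted the five bodies on the plate with a 20 N grip, and then switched the isolator back on.

| Tray | Bodies | Measured weight |
|---|---|---|
| Blue (ballast) | 3 | 5.7, 5.9 and 5.0 N |
| Yellow (plain) | 2 | 1.8 and 1.6 N |

**Last checks:**
- The plate is empty, and all five bodies look flat on the tray floors, clear of each other and the rims.
- The isolator bar is back at the same pixel as at the start, so it is fully on.
- The mug, glue bottle and tape measure look unmoved.
- The arm is clear of everything and reads no contact force.

**What did not go smoothly:**
- **Knocked body:** the last body on the plate was moved a few centimetres, up against the cutter. I measured it again before gripping it.
- **Firm touchdown:** the first body met the tray floor with about 19 N. I released the later ones about 1 mm above the floor.
- **Ambiguous reading:** the first weight reading (2.9 N) fell between the two weights, so I averaged more readings before choosing the tray.
- **Unusable colour check:** my final automatic check of the yellow tray was confused by shadows, with one false blob and oversized outlines. For that tray I went by the two pictures.

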